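Pack the lens cases into the corner of the dispatch box and snap the lid shut

TASK

Pack all the black lens cases (three or four are out on the bench) into the open wooden box as one tight row: the first case is pushed right home into the brass-edged reference corner, its end flat against the latch wall and its long side flat against the end wall, and only once a case is home is the next one brought in and packed side by side, tight against the one before, its end also flat against the latch wall, all standing upright as found. When the row is complete, close the lid and press it down until the spring catch snaps and holds it shut. Leave everything else on the bench where it is.

Things in the scene. Friction and masses are not known exactly. Their poses are not given: they have to be found in the camera images.
- box: Open wooden box fixed to the bench, outer 148 (x) x 208 (y) mm, rim 42 mm high, floor and walls 6 mm thick, inside 136 x 196 mm. Origin: centre of its underside. Lid hinge along its +x wall; its -x wall is the latch wall; the brass-edged reference corner is where the latch wall meets the -y end wall. The row runs along the latch wall from there in +y.
- ref_corner (a point): The inside reference corner of the box, on its floor; axes parallel to the box's. A case in the corner has its centre 29 mm in +x and 18 mm in +y from here; each further case lies 36 mm farther in +y.
- slot1 (a point): Place 1 of a perfectly tight row: where the underside centre of case number 1 from the corner comes, on the box's floor (6 mm above the bench), 18 mm from the end wall and 29 mm from the latch wall; axes parallel to the box's.
- slot2 (a point): Place 2 of a perfectly tight row: where the underside centre of case number 2 from the corner comes, on the box's floor (6 mm above the bench), 54 mm from the end wall and 29 mm from the latch wall; axes parallel to the box's.
- slot3 (a point): Place 3 of a perfectly tight row: where the underside centre of case number 3 from the corner comes, on the box's floor (6 mm above the bench), 90 mm from the end wall and 29 mm from the latch wall; axes parallel to the box's.
- slot4 (a point): Place 4 of a perfectly tight row: where the underside centre of case number 4 from the corner comes, on the box's floor (6 mm above the bench), 126 mm from the end wall and 29 mm from the latch wall; axes parallel to the box's.
- lid (a joint): Lid angle, rad: 0 shut, grows as it opens (limit 2.1); starts open, leaning out past upright. The stiff hinge (0.15 N m friction) holds the 0.22 kg lid when opened past 0.7 rad; lower down it sinks. Unlatched it rests on the catch at 0.08 rad; about 10 to 14 N downwards near its front edge snaps it past the catch, which holds it within 0.03 rad of shut.
- lid_hinge (a point): Middle of the lid's hinge line, which runs along the box's y at the height of the rim, 75 mm in +x from the box's origin. Its x axis turns with the lid: the lid runs from here 167 mm along its own -x.
- lid_knob (a point): Centre of the top of the brass lifting knob, 16 mm across and 18 mm high, on the outer face of the lid, 120 mm from the hinge on the middle line; for opening the lid again if need be (about 10 N frees the catch).
- lid_front (a point): Middle of the lid's front edge on its outer (upper) face, 167 mm from the hinge. The lid is a framed clear panel, 167 x 208 x 6 mm, its underside in the plane of the hinge line; a brass tab below the front edge engages the catch and hangs in front of the latch wall when shut.
- case0: Black bakelite lens case with rounded edges and a brass clasp, 58 mm long (its x), 36 mm wide (its y), 28 mm high, about 70 g; lies flat on the bench; origin at the centre of its underside. May be absent.
- case1: Black bakelite lens case with rounded edges and a brass clasp, 58 mm long (its x), 36 mm wide (its y), 28 mm high, about 70 g; lies flat on the bench; origin at the centre of its underside. May be absent.
- case2: Black bakelite lens case with rounded edges and a brass clasp, 58 mm long (its x), 36 mm wide (its y), 28 mm high, about 70 g; lies flat on the bench; origin at the centre of its underside. May be absent.
- case3: Black bakelite lens case with rounded edges and a brass clasp, 58 mm long (its x), 36 mm wide (its y), 28 mm high, about 70 g; lies flat on the bench; origin at the centre of its underside. May be absent.
- amber_lens: Bystander: amber glass lens, 52 mm across, 7 mm high, lying among the cases. Not to be moved.
- aviator: Bystander: silver aviator spectacle frame lying beyond the cases, about 150 x 140 x 6 mm; origin between the rims. Not to be moved.
- driver: Bystander: screwdriver, 140 mm long. Not to be moved.
- spray: Bystander: small bottle, 44 mm across, 120 mm high. Not to be moved.
- cup: Bystander: white cup, 70 mm across, 80 mm high. Not to be moved.
- gauge: Bystander: brass ring, 44 mm across, 12 mm high. Not to be moved.
- rule: Bystander: steel rule, 160 x 25 x 4 mm. Not to be moved.
Things that resemble listed ones, but are neither listed nor needed, are in the scene too. Leave any blue or red look-alike of the case1 alone.

How it is judged:
On the way, in this order (a step that is already met when the one before it is completed fails the run):
1. the first case is home in the row that starts in the reference corner, tight and flat, with any others still outside the box (distance between any of case0, case1, case2, case3 and slot1 below 0.005 m and (distance between case0 and slot1 below 0.005 m or not (x of case0 in the frame of box between -0.068 and 0.068 m and y of case0 in the frame of box between -0.098 and 0.098 m and height (world z) of case0 below 0.03 m)) and (distance between case1 and slot1 below 0.005 m or not (x of case1 in the frame of box between -0.068 and 0.068 m and y of case1 in the frame of box between -0.098 and 0.098 m and height (world z) of case1 below 0.03 m)) and (distance between case2 and slot1 below 0.005 m or not (x of case2 in the frame of box between -0.068 and 0.068 m and y of case2 in the frame of box between -0.098 and 0.098 m and height (world z) of case2 below 0.03 m)) and (distance between case3 and slot1 below 0.005 m or not (x of case3 in the frame of box between -0.068 and 0.068 m and y of case3 in the frame of box between -0.098 and 0.098 m and height (world z) of case3 below 0.03 m))), for 0.2 s.
2. the second case is home in the row that starts in the reference corner, tight and flat, with any others still outside the box (distance between any of case0, case1, case2, case3 and slot1 below 0.005 m and distance between any of case0, case1, case2, case3 and slot2 below 0.0065 m and (distance between case0 and slot1 below 0.005 m or distance between case0 and slot2 below 0.0065 m or not (x of case0 in the frame of box between -0.068 and 0.068 m and y of case0 in the frame of box between -0.098 and 0.098 m and height (world z) of case0 below 0.03 m)) and (distance between case1 and slot1 below 0.005 m or distance between case1 and slot2 below 0.0065 m or not (x of case1 in the frame of box between -0.068 and 0.068 m and y of case1 in the frame of box between -0.098 and 0.098 m and height (world z) of case1 below 0.03 m)) and (distance between case2 and slot1 below 0.005 m or distance between case2 and slot2 below 0.0065 m or not (x of case2 in the frame of box between -0.068 and 0.068 m and y of case2 in the frame of box between -0.098 and 0.098 m and height (world z) of case2 below 0.03 m)) and (distance between case3 and slot1 below 0.005 m or distance between case3 and slot2 below 0.0065 m or not (x of case3 in the frame of box between -0.068 and 0.068 m and y of case3 in the frame of box between -0.098 and 0.098 m and height (world z) of case3 below 0.03 m))), for 0.2 s.
3. the third case is home in the row that starts in the reference corner, tight and flat, with any others still outside the box (distance between any of case0, case1, case2, case3 and slot1 below 0.005 m and distance between any of case0, case1, case2, case3 and slot2 below 0.0065 m and distance between any of case0, case1, case2, case3 and slot3 below 0.008 m and (distance between case0 and slot1 below 0.005 m or distance between case0 and slot2 below 0.0065 m or distance between case0 and slot3 below 0.008 m or not (x of case0 in the frame of box between -0.068 and 0.068 m and y of case0 in the frame of box between -0.098 and 0.098 m and height (world z) of case0 below 0.03 m)) and (distance between case1 and slot1 below 0.005 m or distance between case1 and slot2 below 0.0065 m or distance between case1 and slot3 below 0.008 m or not (x of case1 in the frame of box between -0.068 and 0.068 m and y of case1 in the frame of box between -0.098 and 0.098 m and height (world z) of case1 below 0.03 m)) and (distance between case2 and slot1 below 0.005 m or distance between case2 and slot2 below 0.0065 m or distance between case2 and slot3 below 0.008 m or not (x of case2 in the frame of box between -0.068 and 0.068 m and y of case2 in the frame of box between -0.098 and 0.098 m and height (world z) of case2 below 0.03 m)) and (distance between case3 and slot1 below 0.005 m or distance between case3 and slot2 below 0.0065 m or distance between case3 and slot3 below 0.008 m or not (x of case3 in the frame of box between -0.068 and 0.068 m and y of case3 in the frame of box between -0.098 and 0.098 m and height (world z) of case3 below 0.03 m))), for 0.2 s.
At the end, for the whole second after the job is handed in: All cases upright on the box's floor in one row, square within 0.1 rad, ends within 4 mm of the latch wall, each near its perfect place (5, 6.5, 8, 9.5 mm for places 1 to 4); the lid within 0.03 rad of shut; nothing moving (distance between any of case0, case1, case2, case3 and slot1 below 0.005 m and distance between any of case0, case1, case2, case3 and slot2 below 0.0065 m and distance between any of case0, case1, case2, case3 and slot3 below 0.008 m and (distance between case0 and slot1 below 0.005 m or distance between case0 and slot2 below 0.0065 m or distance between case0 and slot3 below 0.008 m or distance between case0 and slot4 below 0.0095 m) and (distance between case1 and slot1 below 0.005 m or distance between case1 and slot2 below 0.0065 m or distance between case1 and slot3 below 0.008 m or distance between case1 and slot4 below 0.0095 m) and (distance between case2 and slot1 below 0.005 m or distance between case2 and slot2 below 0.0065 m or distance between case2 and slot3 below 0.008 m or distance between case2 and slot4 below 0.0095 m) and (distance between case3 and slot1 below 0.005 m or distance between case3 and slot2 below 0.0065 m or distance between case3 and slot3 below 0.008 m or distance between case3 and slot4 below 0.0095 m) and x of each of case0, case1, case2, case3 in the frame of slot1 below 0.004 m and angle between the x axis of each of case0, case1, case2, case3 and the x axis of box, either way round below 0.1 rad and angle between each of case0, case1, case2, case3's own z axis and vertical below 0.1 rad and linear speed of each of case0, case1, case2, case3 below 0.02 m/s and value of joint lid below 0.03 rad and velocity of joint lid below 0.05 rad/s); the robot touches nothing.
It fails at once if another thing on the bench is moved by more than 4 cm (distance of any of amber_lens, aviator, driver, spray, cup, gauge, rule from where it was at the start of the episode above 0.04 m).
Of case0, case1, case2, case3 only 3 to 4 are there at a start; the rules pass over those that are not, and their reading is None.
At some moment in a run one of case0, case1, case2, case3 may be knocked a few centimetres aside while the robot is not near it.
Once in a run the grip may slacken for a moment while it holds something.
It also fails if it takes over 210 s, if anything falls off the work surface, if the arm or the gripper's body presses on something with over 40 N, if the wrist force passes 120 N, or if a joint passes its speed limit or range.

ROBOT

A 6-joint arm with a two-finger parallel gripper is mounted at the origin on the work surface. World frame = base frame: x ahead of the robot, y to its left, z up, the work surface at z = 0. Lengths are in m, angles in rad, forces in N, time in s.
With the tool pointing down it reaches from about 0.325 to 0.75 m from the base axis. Payload 7.6 kg.
Tool frame: the origin (TCP) lies at the very end of the fingers, on their centre line; the grasp point (between the pads) lies 19 mm behind it; z points along the fingers, y is the line along which they close (so a half turn about z gives the same grasp; the last joint's range is limited). The gripper opens to 85 mm and grips with 20 to 120 N. Pads are 22 mm wide; open, the fingers measure 114 mm over their backs; the gripper's body (76 mm by 85 mm) begins 54 mm behind the grasp point. The pads swing forward as they close: fully open they stand 13 mm farther back than shut.
Start: joints at [1.134, 0.052, 1.401, -0, 1.689, -0.07], TCP at [0.188, 0.49, 0.231] pointing down, gripper open.
Joint ranges: [-2.9, 2.9], [-0.91, 2.17], [0.12, 2.37], [-1.06, 4.2], [0.26, 2.73], [-2.93, 2.93]. Speed limits (rad/s): [2.57, 2.57, 3.01, 3.14, 3.14, 3.14].

INTERFACE

Orientations are given as a rotation vector (axis times angle).
In Python, from station import monitor, vision, manip gives the robot as it stands. The module is installed in compiled form; this text tells all that it offers.
- The arm moves only by the tool move_arm, never from a script. Its argument "steps" is a list of rows, each a list of 3 entries, a list of its own where there are three numbers: the gripper command: -1 is fully open, 1 is shut, values between are in proportion, then the shift along the tool's x, y, z in mm, then the turn, a rotation vector about the tool's x, y, z in rad. In form: [[gripper, [dx, dy, dz], [ax, ay, az]], ...]. A call has 1 to 10 rows; each row shifts and turns the commanded pose from where the row before left it, along the tool's axes as they then stand; what a row does not reach is not made up. A row lasts 1/12 s, in which the tool goes at most 41.7 mm and 7.16 degrees, less where a joint would pass 70% of its speed; a pose out of reach is approached as far as the arm can. A call with a gripper value outside its range is refused whole. The fingers move at their own pace and stop on an object; the grip force is fixed at half the most. Time passes only in rows, so rows that do not move let the fingers close. It gives the time, the measured TCP pose, the force, the opening and the grip force at its end, in the units of the state.
- monitor.state(): the state, without advancing time (a new reading comes with each control period).
- vision.grab_frame(name): name is "scene" or "top"; returns the picture (384x512x3 uint8, red, green, blue); there is no depth.
- vision.get_calibration(name): a dict with "fx", "fy", "cx", "cy" (pixels), "position" and "attitude" of the camera in the world. Camera axes: x right, y down, z forward; pixel columns grow to the right and rows downward; lengths in m; the calibration is good to about 2 mm. A picture is of the moment at which its call begins. get_calibration takes no time and is no camera call.
- manip.close_job(): hands the job in; it is judged then, once.
The state is a dict: "time": time; "joint_pos": joint angles; "qd": joint speeds; "joint_torque": joint torques, N m; "eef_pos": TCP position; "tcp_rot": TCP orientation; "force": force on the tool from outside, world axes, zero at the start; "wrist_torque": the same for the moment, N m; "gripper_width": finger opening in m; "grasp_force": force on a finger pad.
Only numpy, scipy, OpenCV 4.12 (cv2) and the standard library are available. Lean on these libraries where they do the work, as an engineer would, in place of code of your own. Each camera call takes 0.05 s, during which the arm holds its last target. There are 200 camera calls.

## Working session

There is one attempt and no reset: what is moved stays moved. The work goes in short steps, Python scripts to look and compute and a tool call to move; the robot and the scene stay as the last step left them, time stands still between calls to the robot, and variables do not carry over. Pictures are saved under pics/ and viewed, at most 14 in all, crops included, and the job is handed in when it is done.

Besides the shell and the picture viewer there is one more tool, called after "Call:" in YAML: its name, and indented under it one key for each argument. move_arm: Moves the arm, as the interface text tells. Its arguments: {"type":"object","properties":{"steps":{"type":"array"}},"required":["steps"]}

```bash
mkdir -p pics
cat > h.py <<'E'
import numpy as np, cv2
from scipy.spatial.transform import Rotation as R
from station import monitor, vision, manip
def grab(n,f=None):
    im=vision.grab_frame(n)
    if f: cv2.imwrite('pics/'+f,im[:,:,::-1])
    return im
def rot(c):
    a=np.array(c['attitude'],float)
    return a if a.shape==(3,3) else (R.from_rotvec(a).as_matrix() if a.size==3 else R.from_quat(a).as_matrix())
def ray(n,uv,z):
    c=vision.get_calibration(n);uv=np.atleast_2d(uv).astype(float)
    d=np.c_[(uv[:,0]-c['cx'])/c['fx'],(uv[:,1]-c['cy'])/c['fy'],np.ones(len(uv))]@rot(c).T
    p=np.array(c['position']);return p+d*((z-p[2])/d[:,2])[:,None]
def proj(n,P):
    c=vision.get_calibration(n);q=(np.atleast_2d(P)-c['position'])@rot(c)
    return np.c_[q[:,0]/q[:,2]*c['fx']+c['cx'],q[:,1]/q[:,2]*c['fy']+c['cy']]
E
python3 - <<'E'
from h import *
for n in('scene','top'):
    print(vision.get_calibration(n)); im=grab(n,n+'0.png')
print(monitor.state())
E
```

```text
{'fx': 355.5600012547173, 'fy': 355.5600012547173, 'cx': 256.50723988029193, 'cy': 191.90104226028254, 'position': array([1.20332679, 0.38741065, 0.67217858]), 'attitude': array([-1.22196476, -2.17245481,  1.09405032])}
{'fx': 363.21570377520993, 'fy': 363.21570377520993, 'cx': 260.11309846140216, 'cy': 185.73387868074707, 'position': array([ 0.47746591, -0.04209476,  1.00614877]), 'attitude': array([-2.20760482,  2.14965071, -0.07567697])}
{'time': 0.1, 'joint_pos': array([ 1.13367681e+00,  5.27900822e-02,  1.40161306e+00, -1.71719145e-05,
        1.68859315e+00, -7.02942072e-02]), 'qd': array([-0.00226154,  0.0004394 , -0.00311205, -0.00029335,  0.00145319,
       -0.00030134]), 'joint_torque': array([ 1.44997626e-03, -3.82579672e+01, -3.60987782e+01, -8.30345516e-05,
        4.80097122e-03,  2.33738251e-05]), 'eef_pos': array([0.18816175, 0.48984067, 0.23055323]), 'tcp_rot': array([-5.72924378e-01, -3.08856726e+00,  2.14074999e-03]), 'force': array([ 0.86325269,  0.13489543, -0.38536455]), 'wrist_torque': array([-0.06244329,  0.08776278,  0.00117447]), 'grasp_force': 0.0, 'gripper_width': 0.08533117830738188}
```

View pics/top0.png

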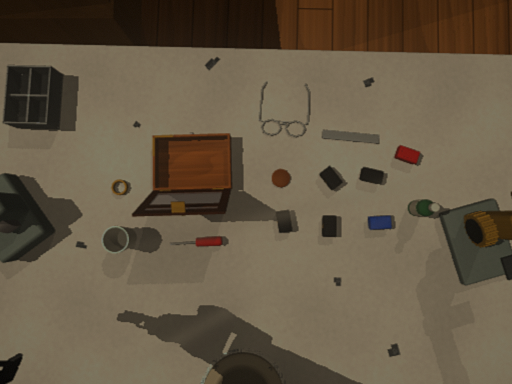

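View pics/scene0.png

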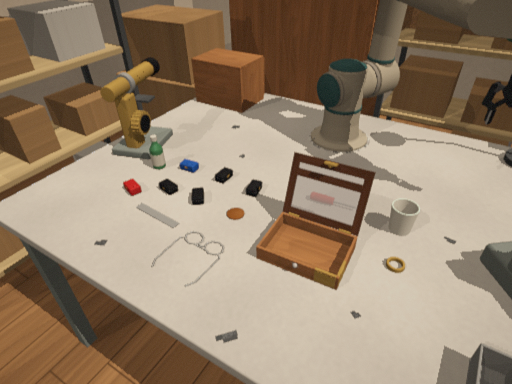

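The top view has the box at about (192,160), with the lid open towards the robot. Four dark objects sit at (285,221), (330,226), (332,178) and (371,175), with red and blue look-alikes beside them. In the scene view the brass corner is at (320,272), on the far-x, +y side. Next I'll measure these.

Run:
```python
from h import *
t=cv2.imread('pics/top0.png');s=cv2.imread('pics/scene0.png')
a=cv2.resize(t[120:250,110:310],(800,520),interpolation=cv2.INTER_CUBIC)
cv2.imwrite('pics/ca.png',a)
b=cv2.resize(t[145:245,260:400],(420,300),interpolation=cv2.INTER_CUBIC)
c=cv2.resize(s[150:220,120:270],(640,299),interpolation=cv2.INTER_CUBIC)
cv2.imwrite('pics/cb.png',np.vstack([np.pad(b,((0,0),(0,220),(0,0))),c]))
# dark blobs
g=t.max(2); m=((g<48)).astype(np.uint8)
m[:150]=0;m[245:]=0;m[:,:262]=0;m[:,400:]=0
for k in cv2.findContours(m,cv2.RETR_EXTERNAL,cv2.CHAIN_APPROX_NONE)[0]:
    if cv2.contourArea(k)<40: continue
    w=ray('top',k[:,0,:]+0.0,.028)[:,:2].astype(np.float32)
    (cx,cy),(w1,h1),an=cv2.minAreaRect(w); print(cv2.boundingRect(k),cx,cy,w1,h1,an)
```

```text
(278, 220, 14, 13) 0.4458176791667938 -0.10244259983301163 0.029307976365089417 0.03389200568199158 10.836799621582031
(322, 216, 15, 21) 0.44946104288101196 -0.22110742330551147 0.05368742719292641 0.0373869426548481 0.6208667159080505
(360, 168, 24, 16) 0.5882266759872437 -0.3334164321422577 0.060042791068553925 0.03579634800553322 78.325439453125
(320, 166, 23, 24) 0.5792515873908997 -0.22402667999267578 0.055946528911590576 0.037246063351631165 38.77071762084961
```

View pics/ca.png

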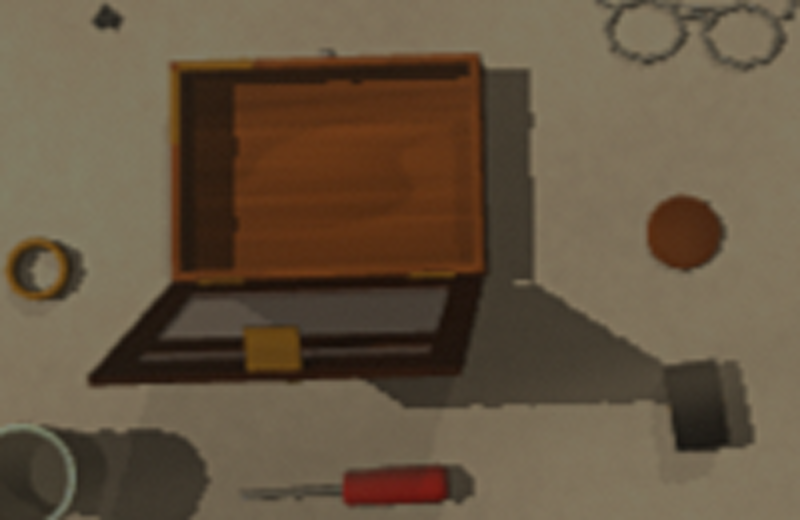

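View pics/cb.png

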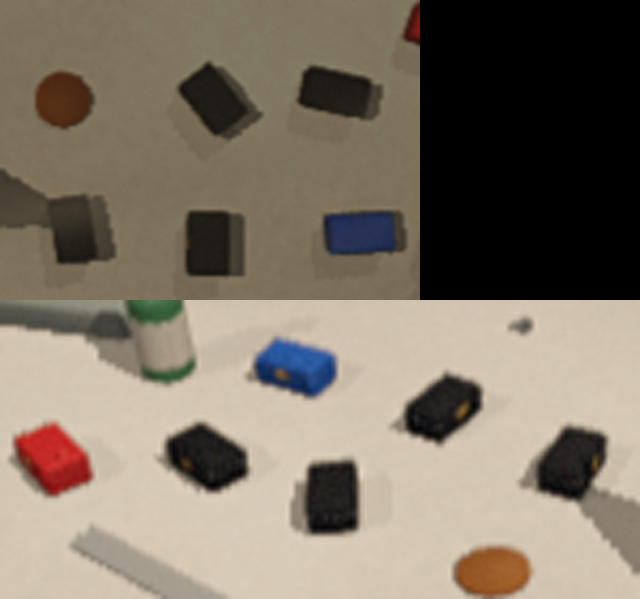

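Both crops show that all four black objects are cases. The fourth, at (285,221), is only lit brighter. The box's outer rim corners in the crop are (172,63), (481,55), (485,274) and (173,282).

Run:
```python
from h import *
f=lambda L:np.array(L)/4.+[110-.4,120-.4]
r=ray('top',f([(172,63),(481,55),(485,274),(173,282)]),.042)[:,:2]; print(r.round(4),np.linalg.norm(np.diff(r,axis=0),axis=1),'c',r.mean(0))
for a,b in((0,1),(3,2),(0,3),(1,2)):
    d=r[b]-r[a];print(np.degrees(np.arctan2(d[1],d[0])))
c=ray('top',f([(667,365),(718,360),(728,448),(675,451)]),.028)[:,:2];print(c.round(4),c.mean(0))
# check with scene: projected box corner/rim and case corners
print(proj('scene',np.c_[r,np.full(4,.042)]).round(1))
print(proj('scene',[[*c.mean(0),.028],[.4495,-.2211,.028],[.5882,-.3334,.028],[.5792,-.2240,.028]]).round(1))
```

```text
[[0.68   0.2593]
 [0.6908 0.0512]
 [0.5431 0.0436]
 [0.5322 0.2513]] [0.20841888 0.14788514 0.20799813] c [0.61152425 0.15136218]
-87.03842568040169
-87.01547512919463
-176.90087897087312
-177.06382333634576
[[ 0.486  -0.0794]
 [ 0.4903 -0.1135]
 [ 0.4318 -0.1214]
 [ 0.4288 -0.0861]] [ 0.45924283 -0.10012114]
[[337.9 277.7]
 [255.5 245.8]
 [281.8 211.1]
 [357.  236. ]]
[[253.8 184.1]
 [223.9 171.6]
 [168.7 183. ]
 [197.8 192.2]]
```

```bash
cat >> h.py <<'E'
C=np.array([.6115,.1514]);BA=np.radians(183.)
def box(u,v): # box frame mm -> world xy
    c,s=np.cos(BA),np.sin(BA); return C+np.array([c*u-s*v,s*u+c*v])/1000
def plan(wps,start=None):
    """wps: (x,y,z,tool-y angle deg mod 180). prints tool-frame shift (after turn) and turn about z"""
    s=monitor.state();Rm=R.from_rotvec(s['tcp_rot']).as_matrix();p=np.array(s['eef_pos'])
    ya=np.degrees(np.arctan2(Rm[1,1],Rm[0,1]));print('t',round(s['time'],1),'p',p.round(4),'yaw',ya.round(2),'q6',round(s['joint_pos'][5],2),'F',s['force'].round(1),'w',round(s['gripper_width'],4),'g',round(s['grasp_force'],1),'tilt',Rm[:,2].round(3))
    for x,y,z,a in wps:
        da=(a-ya+90)%180-90; ya+=da; q=np.array([x,y,z])
        t=np.radians(ya); Y=np.array([np.cos(t),np.sin(t),0]);Z=np.array([0,0,-1.]);X=np.cross(Y,Z)
        d=(q-p)*1000; print('turn',round(-np.radians(da),3),'shift',np.round([d@X,d@Y,d@Z],1)); p=q
E
python3 - <<'E'
from h import *
print(ray('top',np.array([(90,383),(462,375)])/4.+[109.6,119.6],.2))
plan([(.4592,-.1001,.231,7),(.4592,-.1001,.1,7),(.4592,-.1001,.006,7)])
print(box(-20,-76),box(-39,-80))
E
```

```text
[[0.46601261 0.24653771 0.2       ]
 [0.47596686 0.04045023 0.2       ]]
t 0.1 p [0.1882 0.4898 0.2306] yaw 68.98 q6 -0.07 F [ 0.9  0.1 -0.4] w 0.0853 g 0.0 tilt [-0.001 -0.001 -1.   ]
turn 1.082 shift [-6.186e+02  1.971e+02 -4.000e-01]
turn -0.0 shift [  0.   0. 131.]
turn -0.0 shift [ 0.  0. 94.]
[0.62749506 0.22834256] [0.64625968 0.23333147]
```

Call:
move_arm:
  steps:
    - [-1,[0,0,0],[0,0,0.12]]
    - [-1,[0,0,0],[0,0,0.12]]
    - [-1,[0,0,0],[0,0,0.12]]
    - [-1,[0,0,0],[0,0,0.12]]
    - [-1,[0,0,0],[0,0,0.12]]
    - [-1,[0,0,0],[0,0,0.12]]
    - [-1,[0,0,0],[0,0,0.12]]
    - [-1,[0,0,0],[0,0,0.12]]
    - [-1,[0,0,0],[0,0,0.122]]

```text
time: 0.85
eef_pos: [0.1882, 0.4899, 0.2308]
tcp_rot: [2.089, 2.346, -0.001]
force: [0.1, -0.3, 0.5]
gripper_width: 0.0854
grasp_force: 0.0
```

Call:
move_arm:
  steps:
    - [-1,[-34.4,11,0],[0,0,0]]
    - [-1,[-34.4,11,0],[0,0,0]]
    - [-1,[-34.4,11,0],[0,0,0]]
    - [-1,[-34.4,11,0],[0,0,0]]
    - [-1,[-34.4,11,0],[0,0,0]]
    - [-1,[-34.4,11,0],[0,0,0]]
    - [-1,[-34.4,11,0],[0,0,0]]
    - [-1,[-34.4,11,0],[0,0,0]]
    - [-1,[-34.4,11,0],[0,0,0]]

```text
time: 1.6
eef_pos: [0.3243, 0.1932, 0.2311]
tcp_rot: [-2.081, -2.353, -0.0]
force: [0.6, -0.1, 0.2]
gripper_width: 0.0854
grasp_force: 0.0
```

Call:
move_arm:
  steps:
    - [-1,[-34.4,11,0],[0,0,0]]
    - [-1,[-34.4,11,0],[0,0,0]]
    - [-1,[-34.4,11,0],[0,0,0]]
    - [-1,[-34.4,11,0],[0,0,0]]
    - [-1,[-34.4,11,0],[0,0,0]]
    - [-1,[-34.4,11,0],[0,0,0]]
    - [-1,[-34.4,11,0],[0,0,0]]
    - [-1,[-34.4,11,0],[0,0,0]]
    - [-1,[-34.4,11,0],[0,0,0]]
    - [-1,[0,0,0],[0,0,0]]

```text
time: 2.43
eef_pos: [0.461, -0.1049, 0.2299]
tcp_rot: [-2.087, -2.347, 0.003]
force: [0.8, -0.8, -0.7]
gripper_width: 0.0853
grasp_force: 0.0
```

Run:
```python
from h import *
grab('scene','s1.png')
plan([(.4592,-.1001,.1,7),(.4592,-.1001,.006,7)])
```

```text
t 2.5 p [ 0.4603 -0.1026  0.2301] yaw 6.76 q6 -0.42 F [ 0.   0.5 -0.2] w 0.0855 g 0.0 tilt [-0.002  0.001 -1.   ]
turn -0.004 shift [  2.6  -0.8 130.1]
turn -0.0 shift [ 0.  0. 94.]
```

Motion is accurate, so I'll descend on case A. I'll stop at z=0.035 for a close look only if the forces suggest it.

Call:
move_arm:
  steps:
    - [-1,[1,0,32],[0,0,0]]
    - [-1,[1,0,35],[0,0,0]]
    - [-1,[0,0,35],[0,0,0]]
    - [-1,[0,0,35],[0,0,0]]
    - [-1,[0,0,35],[0,0,0]]
    - [-1,[0,0,25],[0,0,0]]
    - [-1,[0,0,14],[0,0,0]]
    - [-1,[0,0,12],[0,0,0]]
    - [-1,[0,0,0],[0,0,0]]

```text
time: 3.23
eef_pos: [0.4578, -0.0968, 0.0056]
tcp_rot: [-2.077, -2.35, 0.003]
force: [0.2, 0.1, 0.1]
gripper_width: 0.0852
grasp_force: 0.0
```

Run:
```python
from h import *
a=grab('scene');b=grab('top')
a=cv2.resize(a[130:220,200:310],(440,360),interpolation=2);b=cv2.resize(b[180:270,240:330],(360,360),interpolation=2)
cv2.imwrite('pics/s2.png',np.hstack([a,b])[:,:,::-1]);plan([])
```

```text
t 3.3 p [ 0.4597 -0.0977  0.0085] yaw 7.04 q6 -0.41 F [0.1 1.1 0.9] w 0.0853 g 0.0 tilt [-0.  0. -1.]
```

View pics/s2.png

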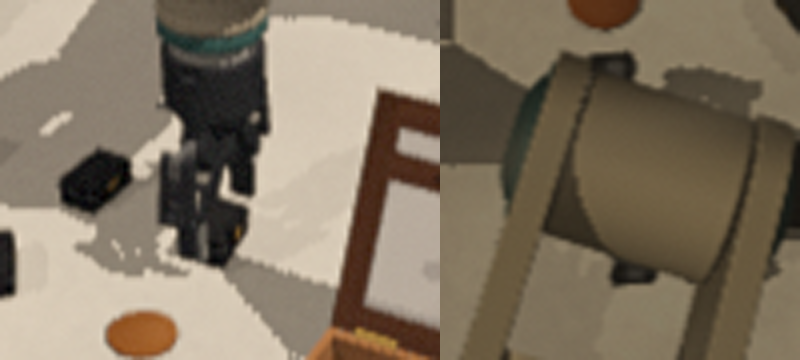

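The fingers are either side of case A's ends. Close the grip.

Call:
move_arm:
  steps:
    - [1,[0,0,2],[0,0,0]]
    - [1,[0,0,0],[0,0,0]]
    - [1,[0,0,0],[0,0,0]]
    - [1,[0,0,0],[0,0,0]]
    - [1,[0,0,0],[0,0,0]]
    - [1,[0,0,0],[0,0,0]]
    - [1,[0,0,0],[0,0,0]]
    - [1,[0,0,-15],[0,0,0]]
    - [1,[0,0,-30],[0,0,0]]
    - [1,[0,0,-35],[0,0,0]]

```text
time: 4.17
eef_pos: [0.4584, -0.098, 0.0857]
tcp_rot: [-2.079, -2.35, 0.003]
force: [0.8, -0.4, -0.9]
gripper_width: 0.0567
grasp_force: 63.3
```

Run:
```python
from h import *
w=box(-18,-74)
plan([(.56,-.1,.125,3),(w[0],-.1,.125,3),(*w,.125,3),(*w,.02,3)])
```

```text
t 4.2 p [ 0.4584 -0.098   0.0857] yaw 6.98 q6 -0.41 F [ 0.8 -0.4 -0.9] w 0.0567 g 63.3 tilt [-0.004  0.001 -1.   ]
turn 0.069 shift [ -7.4 101.3 -39.3]
turn -0.0 shift [-3.4 65.5  0. ]
turn -0.0 shift [325.8  17.1   0. ]
turn -0.0 shift [  0.   0. 105.]
```

Call:
move_arm:
  steps:
    - [1,[0,0,-30],[0,0,0.069]]
    - [1,[-2,33,-9],[0,0,0]]
    - [1,[-2,33,0],[0,0,0]]
    - [1,[-2,34,0],[0,0,0]]
    - [1,[-2,33,0],[0,0,0]]
    - [1,[-3,33,0],[0,0,0]]
    - [1,[35,2,0],[0,0,0]]
    - [1,[36,2,0],[0,0,0]]
    - [1,[36,2,0],[0,0,0]]
    - [1,[36,2,0],[0,0,0]]

```text
time: 5.0
eef_pos: [0.6265, 0.044, 0.125]
tcp_rot: [-2.162, -2.278, 0.0]
force: [-0.2, -0.9, -0.1]
gripper_width: 0.0568
grasp_force: 63.4
```

Call:
move_arm:
  steps:
    - [1,[36,2,0],[0,0,0]]
    - [1,[36,2,0],[0,0,0]]
    - [1,[36,2,0],[0,0,0]]
    - [1,[36,2,0],[0,0,0]]
    - [1,[36,1,0],[0,0,0]]
    - [1,[0,0,0],[0,0,0]]
    - [1,[0,0,0],[0,0,0]]

```text
time: 5.58
eef_pos: [0.6256, 0.2249, 0.1251]
tcp_rot: [-2.158, -2.283, 0.0]
force: [-0.7, 0.2, -1.0]
gripper_width: 0.0568
grasp_force: 63.4
```

Run:
```python
from h import *
w=box(-18,-74)
grab('scene','s3.png')
plan([(*w,.05,3),(*w,.014,3)])
```

```text
t 5.6 p [0.6259 0.2234 0.1252] yaw 3.11 q6 0.23 F [ 0.7  0.6 -0.5] w 0.0569 g 63.5 tilt [-0. -0. -1.]
turn 0.002 shift [ 2.9 -0.1 75.2]
turn -0.0 shift [ 0.  0. 36.]
```

View pics/s3.png

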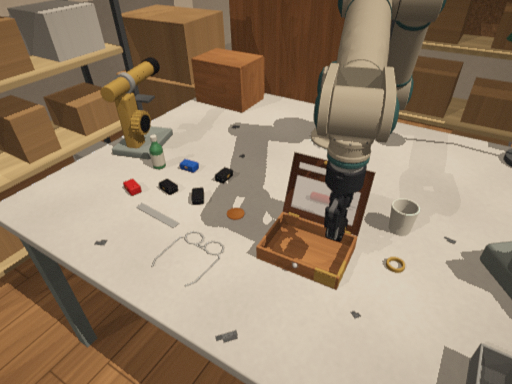

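The arm clears the lid and the case is above the box's +y end. The latch-wall corner is at about (325,282), so I'll check a zoom against the projected model.

Run:
```python
from h import *
s=cv2.imread('pics/s3.png')
k=5;x0,y0=245,180
a=cv2.resize(s[y0:y0+115,x0:x0+125],None,fx=k,fy=k,interpolation=cv2.INTER_CUBIC)
for r,z in((74,.042),(74,0)):
    P=[[*box(u,v),z] for u,v in((-74,-104),(-74,104),(74,104),(74,-104))]
    q=((proj('scene',P)+.5-[x0,y0])*k).astype(int);cv2.polylines(a,[q.reshape(-1,1,2)],True,(0,255,0) if z else (255,0,0),1)
cv2.imwrite('pics/s3c.png',a)
```

```text
(no output)
```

View pics/s3c.png

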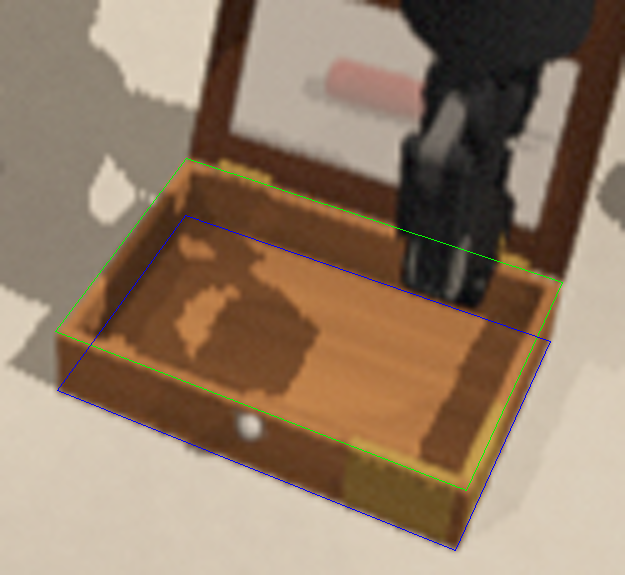

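The model outline fits the box to within about a pixel. Lower the case, then slide it towards the end wall.

Call:
move_arm:
  steps:
    - [1,[3,0,30],[0,0,0]]
    - [1,[0,0,30],[0,0,0]]
    - [1,[0,0,25],[0,0,0]]
    - [1,[0,0,15],[0,0,0]]
    - [1,[0,0,9],[0,0,0]]
    - [1,[0,0,0],[0,0,0]]
    - [1,[0,0,0],[0,0,0]]

```text
time: 6.22
eef_pos: [0.6266, 0.2249, 0.017]
tcp_rot: [2.163, 2.278, 0.001]
force: [0.0, 0.3, 0.1]
gripper_width: 0.0564
grasp_force: 63.6
```

Call:
move_arm:
  steps:
    - [1,[1,0,0],[0,0,0]]
    - [1,[1,0,0],[0,0,0]]
    - [1,[1,0,0],[0,0,0]]
    - [1,[1,0,0],[0,0,0]]
    - [1,[1,0,0],[0,0,0]]
    - [1,[0,0,0],[0,0,0]]

```text
time: 6.72
eef_pos: [0.6257, 0.2311, 0.0164]
tcp_rot: [-2.161, -2.28, -0.0]
force: [-0.3, -0.5, -1.2]
gripper_width: 0.0571
grasp_force: 63.6
```

Call:
move_arm:
  steps:
    - [1,[1,0,0],[0,0,0]]
    - [1,[1,0,0],[0,0,0]]
    - [1,[0,0,0],[0,0,0]]

```text
time: 6.97
eef_pos: [0.6256, 0.2331, 0.0163]
tcp_rot: [-2.162, -2.28, -0.0]
force: [-0.1, 0.1, -0.9]
gripper_width: 0.0567
grasp_force: 63.6
```

Call:
move_arm:
  steps:
    - [1,[1,0,0],[0,0,0]]
    - [1,[1,0,0],[0,0,0]]
    - [1,[0,0,0],[0,0,0]]

```text
time: 7.22
eef_pos: [0.6255, 0.2348, 0.0163]
tcp_rot: [2.162, 2.279, -0.0]
force: [-0.5, -0.5, 0.1]
gripper_width: 0.0567
grasp_force: 63.6
```

Call:
move_arm:
  steps:
    - [1,[1,0,0],[0,0,0]]
    - [1,[0,0,0],[0,0,0]]

```text
time: 7.38
eef_pos: [0.6255, 0.2349, 0.0162]
tcp_rot: [2.162, 2.278, -0.002]
force: [-0.7, -4.9, 0.5]
gripper_width: 0.0562
grasp_force: 63.5
```

Call:
move_arm:
  steps:
    - [1,[1,0,0],[0,0,0]]
    - [1,[0,0,0],[0,0,0]]

```text
time: 7.55
eef_pos: [0.6255, 0.235, 0.0163]
tcp_rot: [2.162, 2.277, -0.004]
force: [-1.8, -8.1, 1.5]
gripper_width: 0.0569
grasp_force: 63.5
```

Contact with the end wall at y=0.235. Lower the last few mm, release and rise.

Call:
move_arm:
  steps:
    - [1,[-1,0,1.5],[0,0,0]]
    - [1,[0,0,1.5],[0,0,0]]
    - [1,[0,0,0.5],[0,0,0]]
    - [1,[0,0,0],[0,0,0]]

```text
time: 7.88
eef_pos: [0.6259, 0.235, 0.0138]
tcp_rot: [2.162, 2.278, -0.0]
force: [-1.0, -6.8, 5.6]
gripper_width: 0.0565
grasp_force: 64.0
```

Call:
move_arm:
  steps:
    - [-0.6,[0,0,0],[0,0,0]]
    - [-0.6,[0,0,0],[0,0,0]]
    - [-0.6,[0,0,0],[0,0,0]]
    - [-0.6,[0,0,0],[0,0,0]]
    - [-0.6,[0,0,-10],[0,0,0]]
    - [-0.6,[0,0,-20],[0,0,0]]
    - [-0.6,[0,0,-20],[0,0,0]]
    - [1,[0,0,-5],[0,0,0]]
    - [1,[0,-30,0],[0,0,0]]
    - [1,[0,0,0],[0,0,0]]

```text
time: 8.72
eef_pos: [0.5906, 0.2339, 0.065]
tcp_rot: [-2.158, -2.277, 0.01]
force: [0.1, 0.4, -1.0]
gripper_width: 0.0324
grasp_force: 0.0
```

Run:
```python
from h import *
# closed fingers behind the case, tool y along box x; case centre at u=-18 -> near end u=11; finger half 15
w=box(34,-80)
plan([(*w,.068,3),(*w,.014,3)])
grab('scene','s4.png')
```

```text
t 8.7 p [0.5906 0.2339 0.065 ] yaw 3.09 q6 0.26 F [ 0.1  0.4 -1. ] w 0.0324 g 0.0 tilt [-0.007 -0.002 -1.   ]
turn 0.002 shift [ -3.5 -17.5  -3. ]
turn -0.0 shift [ 0.  0. 54.]
```

Call:
move_arm:
  steps:
    - [1,[-3,-17,0],[0,0,0]]
    - [1,[0,0,0],[0,0,0]]
    - [1,[0,0,0],[0,0,0]]
    - [1,[0,0,25],[0,0,0]]
    - [1,[0,0,18],[0,0,0]]
    - [1,[0,0,7],[0,0,0]]
    - [1,[0,0,0],[0,0,0]]

```text
time: 9.35
eef_pos: [0.5782, 0.23, 0.0156]
tcp_rot: [-2.161, -2.278, 0.005]
force: [-0.1, 0.5, -0.2]
gripper_width: 0.0002
grasp_force: 0.0
```

Call:
move_arm:
  steps:
    - [1,[0,4,0],[0,0,0]]
    - [1,[0,4,0],[0,0,0]]
    - [1,[0,4,0],[0,0,0]]
    - [1,[0,4,0],[0,0,0]]
    - [1,[0,3,0],[0,0,0]]
    - [1,[0,3,0],[0,0,0]]
    - [1,[0,2,0],[0,0,0]]
    - [1,[0,0,0],[0,0,0]]

```text
time: 10.02
eef_pos: [0.6031, 0.2316, 0.0179]
tcp_rot: [2.162, 2.279, 0.001]
force: [-0.1, -0.1, -0.6]
gripper_width: -0.0002
grasp_force: 0.0
```

Call:
move_arm:
  steps:
    - [1,[0,1,0],[0,0,0]]
    - [1,[0,1,0],[0,0,0]]
    - [1,[0,0,0],[0,0,0]]

```text
time: 10.27
eef_pos: [0.6047, 0.2318, 0.0178]
tcp_rot: [-2.162, -2.28, -0.0]
force: [-0.2, -0.3, 0.1]
gripper_width: 0.0003
grasp_force: 0.0
```

Run:
```python
from h import *
plan([(*box(4.5,-80),.014,3)])
```

```text
t 10.3 p [0.6047 0.2318 0.0178] yaw 3.04 q6 0.26 F [-0.2 -0.3  0.1] w 0.0003 g 0.0 tilt [ 0.  0. -1.]
turn 0.001 shift [-0.6 -1.9  3.8]
```

Call:
move_arm:
  steps:
    - [1,[0,1.5,0],[0,0,0]]
    - [1,[0,1.5,0],[0,0,0]]
    - [1,[0,0,0],[0,0,0]]

```text
time: 10.52
eef_pos: [0.605, 0.2318, 0.0177]
tcp_rot: [-2.158, -2.277, 0.01]
force: [-15.2, -2.2, 9.1]
gripper_width: 0.0001
grasp_force: 7.9
```

Call:
move_arm:
  steps:
    - [1,[0,1.5,0],[0,0,0]]
    - [1,[0,1,0],[0,0,0]]
    - [1,[0,0,0],[0,0,0]]

```text
time: 10.77
eef_pos: [0.6052, 0.2318, 0.0176]
tcp_rot: [-2.155, -2.275, 0.017]
force: [-27.3, -5.2, 16.6]
gripper_width: 0.0004
grasp_force: 14.6
```

Run:
```python
from h import *
a=grab('scene');plan([])
x0,y0,k=285,170,6
a=cv2.resize(a[y0:y0+100,x0:x0+90],None,fx=k,fy=k,interpolation=2)[:,:,::-1]
cv2.imwrite('pics/s5.png',a)
```

```text
t 10.8 p [0.6052 0.2318 0.0177] yaw 3.09 q6 0.25 F [-27.9  -5.1  16.7] w -0.0002 g 14.5 tilt [-0.013 -0.003 -1.   ]
```

View pics/s5.png

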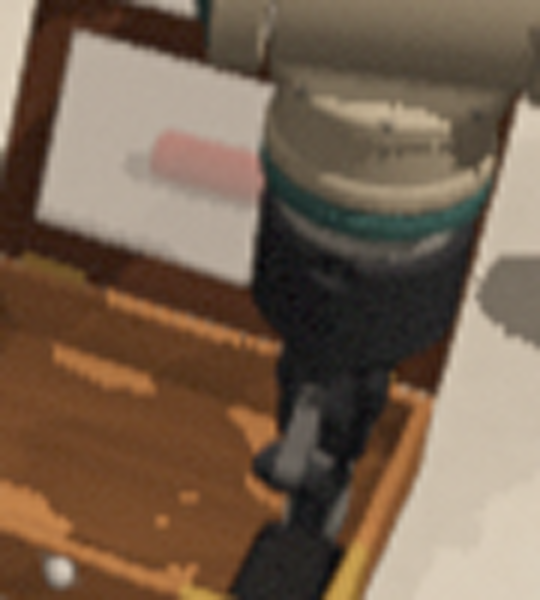

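Case 1 is in the corner with wall contact at 28 N. Now I'll tap it from its side against the end wall to make sure it's snug.

Call:
move_arm:
  steps:
    - [1,[0,-8,0],[0,0,0]]
    - [1,[0,0,-25],[0,0,0]]
    - [1,[0,0,-25],[0,0,0]]
    - [1,[-22,22,0],[0,0,0]]
    - [1,[-21,22,0],[0,0,0]]
    - [1,[0,0,0],[0,0,0]]
    - [1,[0,0,25],[0,0,0]]
    - [1,[0,0,25],[0,0,0]]
    - [1,[0,0,0],[0,0,0]]

```text
time: 11.57
eef_pos: [0.6451, 0.1901, 0.0115]
tcp_rot: [-2.158, -2.275, 0.013]
force: [-1.9, -0.6, -2.2]
gripper_width: -0.0003
grasp_force: 0.0
```

Call:
move_arm:
  steps:
    - [1,[4,0,0],[0,0,0]]
    - [1,[3,0,0],[0,0,0]]
    - [1,[2,0,0],[0,0,0]]
    - [1,[1,0,0],[0,0,0]]
    - [1,[0,0,0],[0,0,0]]

```text
time: 11.98
eef_pos: [0.6484, 0.2017, 0.0194]
tcp_rot: [2.16, 2.279, 0.003]
force: [0.3, -0.7, 0.3]
gripper_width: 0.0002
grasp_force: 0.0
```

Run:
```python
from h import *
plan([(*box(-39,-51),.014,3)])
```

```text
t 12.0 p [0.6484 0.2017 0.0194] yaw 3.07 q6 0.19 F [ 0.3 -0.7  0.3] w 0.0002 g 0.0 tilt [ 0.002  0.001 -1.   ]
turn 0.001 shift [ 2.7 -0.5  5.4]
```

Call:
move_arm:
  steps:
    - [1,[1.5,0,2],[0,0,0]]
    - [1,[1.5,0,2],[0,0,0]]
    - [1,[0,0,0],[0,0,0]]

```text
time: 12.23
eef_pos: [0.6473, 0.2041, 0.0133]
tcp_rot: [-2.161, -2.279, 0.001]
force: [0.4, -0.1, -0.3]
gripper_width: -0.0002
grasp_force: 0.0
```

Call:
move_arm:
  steps:
    - [1,[1,0,0],[0,0,0]]
    - [1,[1,0,0],[0,0,0]]
    - [1,[0,0,0],[0,0,0]]

```text
time: 12.48
eef_pos: [0.6476, 0.2062, 0.0138]
tcp_rot: [-2.162, -2.28, -0.0]
force: [-0.2, -0.0, -0.7]
gripper_width: -0.0
grasp_force: 0.0
```

Run:
```python
from h import *
plan([(*box(-39,-51),.014,3)])
```

```text
t 12.5 p [0.6476 0.2062 0.0138] yaw 3.04 q6 0.2 F [-0.2 -0.  -0.7] w -0.0 g 0.0 tilt [ 0.  0. -1.]
turn 0.001 shift [-1.8  0.1 -0.2]
```

Call:
move_arm:
  steps:
    - [1,[1,0,0],[0,0,0]]
    - [1,[0,0,0],[0,0,0]]
    - [1,[0,0,0],[0,0,0]]

```text
time: 12.73
eef_pos: [0.6475, 0.207, 0.0139]
tcp_rot: [-2.162, -2.28, -0.0]
force: [0.1, 1.4, 0.2]
gripper_width: -0.0001
grasp_force: 0.0
```

Call:
move_arm:
  steps:
    - [1,[1,0,0],[0,0,0]]
    - [1,[0,0,0],[0,0,0]]

```text
time: 12.9
eef_pos: [0.6475, 0.208, 0.0139]
tcp_rot: [2.162, 2.279, 0.0]
force: [0.3, -0.7, 0.6]
gripper_width: 0.0001
grasp_force: 0.1
```

Call:
move_arm:
  steps:
    - [1,[1,0,0],[0,0,0]]
    - [1,[0,0,0],[0,0,0]]

```text
time: 13.07
eef_pos: [0.6475, 0.2081, 0.0138]
tcp_rot: [2.162, 2.278, -0.002]
force: [-1.2, -4.8, 0.1]
gripper_width: 0.0001
grasp_force: 2.5
```

Case 1 is home: contact against the end wall is at y=0.208. Back off, rise, and re-measure the rest.

Call:
move_arm:
  steps:
    - [1,[-8,0,0],[0,0,0]]
    - [1,[0,0,-30],[0,0,0]]
    - [1,[0,0,-40],[0,0,0]]
    - [-1,[-34,0,-40],[0,0,0]]
    - [-1,[-40,0,0],[0,0,0]]
    - [-1,[-40,0,0],[0,0,0]]
    - [-1,[-40,0,0],[0,0,0]]

```text
time: 13.65
eef_pos: [0.6557, 0.0529, 0.1166]
tcp_rot: [2.16, 2.28, 0.003]
force: [1.3, -1.1, -1.2]
gripper_width: 0.0483
grasp_force: 0.0
```

```bash
cat >> h.py <<'E'
def cases(t):
    m=(t.max(2)<48).astype(np.uint8); m[:150]=0;m[260:]=0;m[:,:262]=0;m[:,400:]=0
    for k in cv2.findContours(m,cv2.RETR_EXTERNAL,cv2.CHAIN_APPROX_NONE)[0]:
        if cv2.contourArea(k)<120: continue
        (cx,cy),(a,b),an=cv2.minAreaRect(ray('top',k[:,0,:],.028)[:,:2].astype(np.float32))
        if a<b: an-=90
        print('case',round(cx,4),round(cy,4),'size',round(a,3),round(b,3),'yaw',round(an,1))
E
python3 - <<'E'
from h import *
cases(grab('top','t6.png'))
plan([(.4495,-.2211,.15,.6),(.4495,-.2211,.006,.6)])
E
```

```text
case 0.4507 -0.2198 size 0.056 0.035 yaw 0.8
case 0.5882 -0.3324 size 0.061 0.038 yaw 77.3
case 0.5791 -0.2231 size 0.058 0.039 yaw 39.4
t 13.7 p [0.656  0.0448 0.116 ] yaw 2.71 q6 -0.03 F [-0.4 -5.4  0.5] w 0.0554 g 0.0 tilt [ 0.001 -0.003 -1.   ]
turn 0.037 shift [-263.7 -209.3  -34. ]
turn -0.0 shift [  0.   0. 144.]
```

Call:
move_arm:
  steps:
    - [-1,[0,0,-17],[0,0,0.037]]
    - [-1,[-29,-23,-17],[0,0,0]]
    - [-1,[-29,-23,0],[0,0,0]]
    - [-1,[-29,-23,0],[0,0,0]]
    - [-1,[-29,-23,0],[0,0,0]]
    - [-1,[-29,-23,0],[0,0,0]]
    - [-1,[-29,-23,0],[0,0,0]]
    - [-1,[-29,-23,0],[0,0,0]]
    - [-1,[-30,-23,0],[0,0,0]]
    - [-1,[-30,-23,0],[0,0,0]]

```text
time: 14.53
eef_pos: [0.4516, -0.213, 0.1497]
tcp_rot: [2.203, 2.239, 0.002]
force: [0.3, 0.2, 0.3]
gripper_width: 0.0856
grasp_force: 0.0
```

Call:
move_arm:
  steps:
    - [-1,[0,0,30],[0,0,0]]
    - [-1,[0,0,30],[0,0,0]]
    - [-1,[0,0,20],[0,0,0]]
    - [-1,[0,0,0],[0,0,0]]
    - [-1,[0,0,0],[0,0,0]]

```text
time: 14.95
eef_pos: [0.4524, -0.2118, 0.0692]
tcp_rot: [-2.202, -2.238, -0.0]
force: [-0.4, -0.4, 0.2]
gripper_width: 0.0856
grasp_force: 0.0
```

Run:
```python
from h import *
plan([(.4505,-.2205,.06,.7),(.4505,-.2205,.006,.7)])
```

```text
t 14.9 p [ 0.4524 -0.2118  0.0692] yaw 0.92 q6 -0.53 F [-0.4 -0.4  0.2] w 0.0856 g 0.0 tilt [-0.001  0.001 -1.   ]
turn 0.004 shift [-8.7 -2.1  9.2]
turn -0.0 shift [ 0.  0. 54.]
```

Call:
move_arm:
  steps:
    - [-1,[-9,-2,15],[0,0,0]]
    - [-1,[0,0,25],[0,0,0]]
    - [-1,[0,0,15],[0,0,0]]
    - [-1,[0,0,7],[0,0,0]]
    - [-1,[0,0,0],[0,0,0]]

```text
time: 15.37
eef_pos: [0.4512, -0.2209, 0.0076]
tcp_rot: [-2.203, -2.239, -0.0]
force: [0.6, -0.0, 0.0]
gripper_width: 0.0854
grasp_force: 0.0
```

Call:
move_arm:
  steps:
    - [1,[0,0,0],[0,0,0]]
    - [1,[0,0,0],[0,0,0]]
    - [1,[0,0,0],[0,0,0]]
    - [1,[0,0,0],[0,0,0]]
    - [1,[0,0,0],[0,0,0]]
    - [1,[0,0,0],[0,0,0]]
    - [1,[0,0,0],[0,0,0]]

```text
time: 15.95
eef_pos: [0.4524, -0.2218, 0.0098]
tcp_rot: [2.201, 2.237, 0.002]
force: [-0.2, 1.1, 6.2]
gripper_width: 0.0566
grasp_force: 65.3
```

Call:
move_arm:
  steps:
    - [1,[0,0,-15],[0,0,0]]
    - [1,[0,0,-30],[0,0,0]]
    - [1,[0,0,-35],[0,0,0]]
    - [1,[0,0,-38],[0,0,0]]
    - [1,[0,0,0],[0,0,0]]

```text
time: 16.37
eef_pos: [0.4544, -0.223, 0.1347]
tcp_rot: [2.194, 2.229, 0.006]
force: [1.0, -0.6, 0.4]
gripper_width: 0.0564
grasp_force: 64.4
```

Run:
```python
from h import *
w=box(-18,-34)
plan([(w[0],-.12,.125,3),(*w,.125,3),(*w,.016,3)])
```

```text
t 16.4 p [ 0.4544 -0.223   0.1347] yaw 0.93 q6 -0.55 F [ 1.  -0.6  0.4] w 0.0564 g 64.4 tilt [ 0.013 -0.007 -1.   ]
turn -0.036 shift [ 93.8 178.4   9.7]
turn -0.0 shift [305.9  16.    0. ]
turn -0.0 shift [  0.   0. 109.]
```

Call:
move_arm:
  steps:
    - [1,[0,0,0],[0,0,-0.036]]
    - [1,[18,35,5],[0,0,0]]
    - [1,[19,36,5],[0,0,0]]
    - [1,[19,36,0],[0,0,0]]
    - [1,[19,36,0],[0,0,0]]
    - [1,[19,36,0],[0,0,0]]
    - [1,[34,2,0],[0,0,0]]
    - [1,[34,2,0],[0,0,0]]
    - [1,[34,2,0],[0,0,0]]
    - [1,[34,2,0],[0,0,0]]

```text
time: 17.2
eef_pos: [0.6259, 0.02, 0.1156]
tcp_rot: [2.163, 2.278, 0.0]
force: [0.2, -0.1, -1.2]
gripper_width: 0.0565
grasp_force: 64.5
```

Call:
move_arm:
  steps:
    - [1,[34,2,0],[0,0,0]]
    - [1,[34,2,0],[0,0,0]]
    - [1,[34,2,0],[0,0,0]]
    - [1,[34,1,0],[0,0,0]]
    - [1,[34,1,0],[0,0,0]]
    - [1,[0,0,0],[0,0,0]]
    - [1,[0,0,0],[0,0,0]]

```text
time: 17.78
eef_pos: [0.6246, 0.1903, 0.1157]
tcp_rot: [2.159, 2.282, 0.001]
force: [-1.4, -1.1, -1.5]
gripper_width: 0.0562
grasp_force: 64.5
```

Run:
```python
from h import *
w=box(-18,-34)
a=grab('scene');cv2.imwrite('pics/s6.png',cv2.resize(a[170:290,240:370],None,fx=4,fy=4,interpolation=2)[:,:,::-1])
plan([(*w,.018,3)])
```

```text
t 17.8 p [0.6249 0.1888 0.1157] yaw 3.05 q6 0.18 F [ 0.6 -0.6 -0.9] w 0.0563 g 64.5 tilt [ 0. -0. -1.]
turn 0.001 shift [-2.6  2.7 97.7]
```

View pics/s6.png

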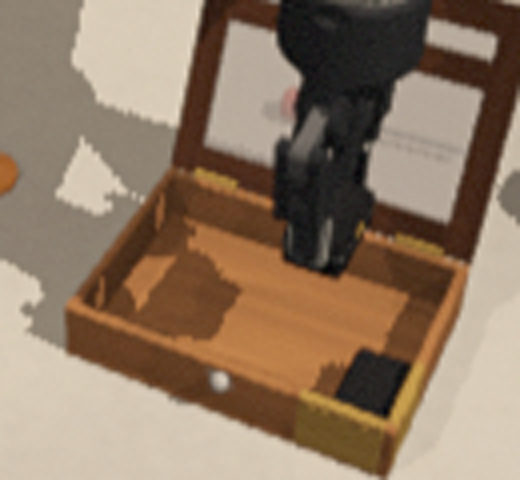

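Case 1 sits square in the brass corner, and case 2 is held above its place. Lower it and slide it up to case 1.

Call:
move_arm:
  steps:
    - [1,[-2,2,30],[0,0,0]]
    - [1,[0,0,30],[0,0,0]]
    - [1,[0,0,22],[0,0,0]]
    - [1,[0,0,12],[0,0,0]]
    - [1,[0,0,3],[0,0,0]]
    - [1,[0,0,0],[0,0,0]]
    - [1,[0,0,0],[0,0,0]]

```text
time: 18.42
eef_pos: [0.6281, 0.1863, 0.0204]
tcp_rot: [2.163, 2.277, 0.004]
force: [0.9, 0.1, -1.1]
gripper_width: 0.0565
grasp_force: 64.5
```

Call:
move_arm:
  steps:
    - [1,[1.5,0,0],[0,0,0]]
    - [1,[1.5,0,0],[0,0,0]]
    - [1,[1.5,0,0],[0,0,0]]
    - [1,[1,0,0],[0,0,0]]
    - [1,[1,0,0],[0,0,0]]
    - [1,[0,0,0],[0,0,0]]

```text
time: 18.92
eef_pos: [0.6267, 0.1934, 0.0187]
tcp_rot: [-2.163, -2.279, -0.0]
force: [0.1, 0.8, -1.0]
gripper_width: 0.0563
grasp_force: 64.5
```

Call:
move_arm:
  steps:
    - [1,[1,0,0],[0,0,0]]
    - [1,[1,0,0],[0,0,0]]
    - [1,[0,0,0],[0,0,0]]

```text
time: 19.17
eef_pos: [0.6266, 0.1953, 0.0185]
tcp_rot: [-2.163, -2.278, -0.0]
force: [-1.1, -0.8, -0.7]
gripper_width: 0.0563
grasp_force: 64.5
```

Call:
move_arm:
  steps:
    - [1,[1,0,0],[0,0,0]]
    - [1,[0,0,0],[0,0,0]]

```text
time: 19.33
eef_pos: [0.6265, 0.1962, 0.0185]
tcp_rot: [-2.163, -2.278, -0.0]
force: [-0.2, -0.6, -0.7]
gripper_width: 0.0567
grasp_force: 64.5
```

Call:
move_arm:
  steps:
    - [1,[1,0,0],[0,0,0]]
    - [1,[1,0,0],[0,0,0]]
    - [1,[0,0,0],[0,0,0]]

```text
time: 19.58
eef_pos: [0.6264, 0.1983, 0.0186]
tcp_rot: [-2.163, -2.279, -0.0]
force: [0.3, 0.9, -1.3]
gripper_width: 0.0564
grasp_force: 64.5
```

Call:
move_arm:
  steps:
    - [1,[1,0,0],[0,0,0]]
    - [1,[0,0,0],[0,0,0]]

```text
time: 19.75
eef_pos: [0.6264, 0.1986, 0.0186]
tcp_rot: [2.163, 2.278, -0.001]
force: [-0.2, -2.6, -0.5]
gripper_width: 0.0563
grasp_force: 64.6
```

Call:
move_arm:
  steps:
    - [1,[1,0,0],[0,0,0]]
    - [1,[0,0,0],[0,0,0]]

```text
time: 19.92
eef_pos: [0.6264, 0.1987, 0.0186]
tcp_rot: [2.163, 2.277, -0.003]
force: [-0.5, -6.3, 0.4]
gripper_width: 0.0565
grasp_force: 64.7
```

Call:
move_arm:
  steps:
    - [1,[1,0,0],[0,0,0]]
    - [1,[0,0,0],[0,0,0]]

```text
time: 20.08
eef_pos: [0.6264, 0.1987, 0.0186]
tcp_rot: [2.163, 2.276, -0.005]
force: [-1.0, -9.7, 2.5]
gripper_width: 0.0566
grasp_force: 64.8
```

Call:
move_arm:
  steps:
    - [1,[-2,0,1.5],[0,0,0]]
    - [1,[0,0,1],[0,0,0]]
    - [1,[0,0,0],[0,0,0]]
    - [-0.6,[0,0,0],[0,0,0]]
    - [-0.6,[0,0,0],[0,0,0]]
    - [-0.6,[0,0,0],[0,0,0]]
    - [-0.6,[0,0,0],[0,0,0]]
    - [-0.6,[0,0,-10],[0,0,0]]
    - [-0.6,[0,0,-20],[0,0,0]]
    - [-0.6,[0,0,-20],[0,0,0]]

```text
time: 20.92
eef_pos: [0.6259, 0.1992, 0.0666]
tcp_rot: [-2.162, -2.278, 0.002]
force: [0.2, 0.3, 0.7]
gripper_width: 0.0686
grasp_force: 0.0
```

Call:
move_arm:
  steps:
    - [1,[0,0,-2],[0,0,0]]
    - [1,[0,-25,0],[0,0,0]]
    - [1,[0,-25,0],[0,0,0]]
    - [1,[0,0,0],[0,0,0]]
    - [1,[0,0,0],[0,0,0]]
    - [1,[0,0,0],[0,0,0]]
    - [1,[0,0,0],[0,0,0]]

```text
time: 21.5
eef_pos: [0.5774, 0.1966, 0.0686]
tcp_rot: [2.163, 2.278, 0.002]
force: [0.1, -0.8, 0.7]
gripper_width: -0.0
grasp_force: 0.0
```

Run:
```python
from h import *
plan([(*box(34,-44),.068,3),(*box(34,-44),.016,3)])
```

```text
t 21.5 p [0.5774 0.1966 0.0686] yaw 2.97 q6 0.22 F [ 0.1 -0.8  0.7] w -0.0 g 0.0 tilt [ 0.001  0.    -1.   ]
turn -0.001 shift [-2.9 -2.3  0.6]
turn -0.0 shift [ 0.  0. 52.]
```

Call:
move_arm:
  steps:
    - [1,[-3,-1,20],[0,0,0]]
    - [1,[0,0,20],[0,0,0]]
    - [1,[0,0,11],[0,0,0]]
    - [1,[0,0,0],[0,0,0]]
    - [1,[0,4,0],[0,0,0]]
    - [1,[0,4,0],[0,0,0]]
    - [1,[0,4,0],[0,0,0]]
    - [1,[0,4,0],[0,0,0]]
    - [1,[0,4,0],[0,0,0]]
    - [1,[0,3,0],[0,0,0]]

```text
time: 22.33
eef_pos: [0.5994, 0.1947, 0.0177]
tcp_rot: [2.163, 2.278, 0.001]
force: [-1.5, 0.4, 0.2]
gripper_width: 0.0003
grasp_force: 0.5
```

Call:
move_arm:
  steps:
    - [1,[0,2,0],[0,0,0]]
    - [1,[0,1,0],[0,0,0]]
    - [1,[0,0,0],[0,0,0]]

```text
time: 22.58
eef_pos: [0.6018, 0.1948, 0.017]
tcp_rot: [2.163, 2.278, 0.0]
force: [-0.0, 0.5, 0.1]
gripper_width: 0.0003
grasp_force: 0.0
```

Run:
```python
from h import *
plan([(*box(2.2,-44),.016,3)])
```

```text
t 22.6 p [0.6018 0.1948 0.017 ] yaw 2.98 q6 0.2 F [-0.   0.5  0.1] w 0.0003 g 0.0 tilt [ 0.  0. -1.]
turn -0.0 shift [0.2 5.2 1. ]
```

Call:
move_arm:
  steps:
    - [1,[0,2,0],[0,0,0]]
    - [1,[0,2,0],[0,0,0]]
    - [1,[0,1,0],[0,0,0]]
    - [1,[0,0,0],[0,0,0]]

```text
time: 22.92
eef_pos: [0.6067, 0.1951, 0.017]
tcp_rot: [-2.163, -2.278, -0.0]
force: [-0.2, -0.8, 0.8]
gripper_width: 0.0001
grasp_force: 0.0
```

Call:
move_arm:
  steps:
    - [1,[0,1,0],[0,0,0]]
    - [1,[0,1,0],[0,0,0]]
    - [1,[0,0,0],[0,0,0]]

```text
time: 23.17
eef_pos: [0.6069, 0.1951, 0.017]
tcp_rot: [-2.161, -2.277, 0.006]
force: [-10.9, -1.4, 5.3]
gripper_width: 0.0001
grasp_force: 5.2
```

Call:
move_arm:
  steps:
    - [1,[0,1,0],[0,0,0]]
    - [1,[0,0,0],[0,0,0]]

```text
time: 23.33
eef_pos: [0.607, 0.1951, 0.0169]
tcp_rot: [-2.159, -2.276, 0.009]
force: [-15.1, -2.7, 9.6]
gripper_width: -0.0002
grasp_force: 7.9
```

Call:
move_arm:
  steps:
    - [1,[0,-8,0],[0,0,0]]
    - [1,[0,0,-25],[0,0,0]]
    - [1,[0,0,-25],[0,0,0]]
    - [1,[-19,22,0],[0,0,0]]
    - [1,[-19,22,0],[0,0,0]]
    - [1,[0,0,0],[0,0,0]]
    - [1,[0,0,25],[0,0,0]]
    - [1,[0,0,25],[0,0,0]]
    - [1,[0,0,0],[0,0,0]]

```text
time: 24.08
eef_pos: [0.6442, 0.1585, 0.0109]
tcp_rot: [-2.159, -2.274, 0.012]
force: [-1.2, 0.0, -1.5]
gripper_width: 0.0001
grasp_force: 0.0
```

Call:
move_arm:
  steps:
    - [1,[4,0,0],[0,0,0]]
    - [1,[4,0,0],[0,0,0]]
    - [1,[2,0,0],[0,0,0]]
    - [1,[1,0,0],[0,0,0]]
    - [1,[0,0,0],[0,0,0]]

```text
time: 24.5
eef_pos: [0.6475, 0.1708, 0.0186]
tcp_rot: [2.161, 2.278, 0.003]
force: [1.6, 0.1, -0.4]
gripper_width: 0.0001
grasp_force: 0.0
```

Run:
```python
from h import *
plan([(*box(-39,-18.6),.015,3)])
```

```text
t 24.5 p [0.6475 0.1708 0.0186] yaw 3.02 q6 0.15 F [ 1.6  0.1 -0.4] w 0.0001 g 0.0 tilt [ 0.002  0.001 -1.   ]
turn 0.0 shift [1.1 2.  3.6]
```

Call:
move_arm:
  steps:
    - [1,[1,0,1],[0,0,0]]
    - [1,[1,0,1],[0,0,0]]
    - [1,[0,0,0],[0,0,0]]

```text
time: 24.75
eef_pos: [0.647, 0.1719, 0.0152]
tcp_rot: [2.163, 2.278, 0.0]
force: [0.7, -0.7, 0.8]
gripper_width: 0.0004
grasp_force: 0.5
```

Call:
move_arm:
  steps:
    - [1,[1,0,0],[0,0,0]]
    - [1,[0,0,0],[0,0,0]]

```text
time: 24.92
eef_pos: [0.6469, 0.1719, 0.0152]
tcp_rot: [2.163, 2.277, -0.002]
force: [-0.7, -5.1, 2.5]
gripper_width: -0.0002
grasp_force: 2.5
```

Call:
move_arm:
  steps:
    - [1,[1,0,0],[0,0,0]]
    - [1,[0,0,0],[0,0,0]]

```text
time: 25.08
eef_pos: [0.647, 0.1719, 0.0152]
tcp_rot: [2.163, 2.275, -0.004]
force: [-0.2, -8.4, 1.9]
gripper_width: 0.0001
grasp_force: 4.2
```

Case 2 is home, contacting at y=0.172, exactly 36 mm from case 1's contact. On to case 3.

Call:
move_arm:
  steps:
    - [1,[-8,0,0],[0,0,0]]
    - [1,[0,0,-30],[0,0,0]]
    - [1,[0,0,-40],[0,0,0]]
    - [-1,[-34,0,-30],[0,0,0]]
    - [-1,[-40,0,0],[0,0,0]]
    - [-1,[-40,0,0],[0,0,0]]
    - [-1,[-40,0,0],[0,0,0]]
    - [-1,[0,0,0],[0,0,0]]

```text
time: 25.75
eef_pos: [0.655, 0.0078, 0.1126]
tcp_rot: [2.17, 2.27, -0.002]
force: [-0.6, 0.4, -0.6]
gripper_width: 0.0607
grasp_force: 0.0
```

Run:
```python
from h import *
cases(grab('top','t7.png'))
plan([(.5791,-.2235,.12,39),(.5791,-.2235,.0095,39)])
```

```text
case 0.5889 -0.3326 size 0.061 0.038 yaw 77.3
case 0.5793 -0.223 size 0.057 0.039 yaw 39.4
t 25.8 p [0.6549 0.0112 0.1124] yaw 2.69 q6 -0.09 F [-0.4  1.3  0.1] w 0.068 g 0.0 tilt [-0.  0. -1.]
turn -0.634 shift [-134.7 -206.6   -7.6]
turn -0.0 shift [  0.    0.  110.5]
```

Call:
move_arm:
  steps:
    - [-1,[0,0,-2],[0,0,-0.106]]
    - [-1,[0,0,-2],[0,0,-0.106]]
    - [-1,[0,0,-2],[0,0,-0.106]]
    - [-1,[0,0,-2],[0,0,-0.106]]
    - [-1,[0,0,0],[0,0,-0.106]]
    - [-1,[0,0,0],[0,0,-0.106]]
    - [-1,[-19,-29,0],[0,0,0]]
    - [-1,[-19,-29,0],[0,0,0]]
    - [-1,[-19,-29,0],[0,0,0]]
    - [-1,[-19,-29,0],[0,0,0]]

```text
time: 26.63
eef_pos: [0.6132, -0.1171, 0.1204]
tcp_rot: [-1.339, -2.842, -0.001]
force: [0.3, -0.6, 1.0]
gripper_width: 0.0856
grasp_force: 0.0
```

Call:
move_arm:
  steps:
    - [-1,[-19,-30,0],[0,0,0]]
    - [-1,[-20,-30,0],[0,0,0]]
    - [-1,[-20,-30,0],[0,0,0]]
    - [-1,[0,0,30],[0,0,0]]
    - [-1,[0,0,25],[0,0,0]]
    - [-1,[0,0,0],[0,0,0]]
    - [-1,[0,0,0],[0,0,0]]

```text
time: 27.22
eef_pos: [0.5809, -0.2188, 0.0642]
tcp_rot: [-1.339, -2.838, -0.001]
force: [0.6, 0.2, 1.0]
gripper_width: 0.0852
grasp_force: 0.0
```

Run:
```python
from h import *
plan([(.5792,-.2235,.0095,39.2)])
```

```text
t 27.2 p [ 0.5809 -0.2188  0.0642] yaw 39.47 q6 -1.11 F [0.6 0.2 1. ] w 0.0852 g 0.0 tilt [-0.003  0.002 -1.   ]
turn 0.005 shift [-2.6 -4.3 54.7]
```

Call:
move_arm:
  steps:
    - [-1,[-3,-4,15],[0,0,0]]
    - [-1,[0,0,22],[0,0,0]]
    - [-1,[0,0,12],[0,0,0]]
    - [-1,[0,0,5],[0,0,0]]
    - [-1,[0,0,0],[0,0,0]]

```text
time: 27.63
eef_pos: [0.5804, -0.2241, 0.0113]
tcp_rot: [-1.34, -2.84, -0.0]
force: [-0.6, -1.1, -0.2]
gripper_width: 0.0857
grasp_force: 0.0
```

Call:
move_arm:
  steps:
    - [1,[0,0,0],[0,0,0]]
    - [1,[0,0,0],[0,0,0]]
    - [1,[0,0,0],[0,0,0]]
    - [1,[0,0,0],[0,0,0]]
    - [1,[0,0,0],[0,0,0]]
    - [1,[0,0,0],[0,0,0]]
    - [1,[0,0,0],[0,0,0]]

```text
time: 28.22
eef_pos: [0.5816, -0.2254, 0.0138]
tcp_rot: [1.34, 2.837, 0.0]
force: [-0.3, 0.4, 6.5]
gripper_width: 0.0561
grasp_force: 65.5
```

Call:
move_arm:
  steps:
    - [1,[0,0,-15],[0,0,0]]
    - [1,[0,0,-30],[0,0,0]]
    - [1,[0,0,-35],[0,0,0]]
    - [1,[0,0,-28],[0,0,0]]
    - [1,[0,0,0],[0,0,0]]

```text
time: 28.63
eef_pos: [0.5833, -0.2262, 0.1279]
tcp_rot: [1.337, 2.829, 0.0]
force: [0.6, -0.9, -0.3]
gripper_width: 0.0563
grasp_force: 64.8
```

Run:
```python
from h import *
w=box(-17,2)
plan([(*w,.12,3),(*w,.02,3)])
```

```text
t 28.6 p [ 0.5833 -0.2262  0.1279] yaw 39.42 q6 -1.12 F [ 0.6 -0.9 -0.3] w 0.0563 g 64.8 tilt [ 0.011 -0.005 -1.   ]
turn 0.636 shift [373.6  64.9   7.9]
turn -0.0 shift [  0.   0. 100.]
```

Call:
move_arm:
  steps:
    - [1,[0,0,0],[0,0,0.106]]
    - [1,[0,0,0],[0,0,0.106]]
    - [1,[0,0,0],[0,0,0.106]]
    - [1,[0,0,0],[0,0,0.106]]
    - [1,[0,0,0],[0,0,0.106]]
    - [1,[0,0,0],[0,0,0.106]]
    - [1,[34,6,0],[0,0,0]]
    - [1,[34,6,0],[0,0,0]]
    - [1,[34,6,0],[0,0,0]]
    - [1,[34,6,0],[0,0,0]]

```text
time: 29.47
eef_pos: [0.5971, -0.0865, 0.1193]
tcp_rot: [-2.164, -2.277, 0.0]
force: [0.3, -0.3, -1.4]
gripper_width: 0.0564
grasp_force: 64.7
```

Call:
move_arm:
  steps:
    - [1,[34,6,0],[0,0,0]]
    - [1,[34,6,0],[0,0,0]]
    - [1,[34,6,0],[0,0,0]]
    - [1,[34,6,0],[0,0,0]]
    - [1,[34,6,0],[0,0,0]]
    - [1,[34,6,0],[0,0,0]]
    - [1,[33,5,0],[0,0,0]]
    - [1,[0,0,0],[0,0,0]]
    - [1,[0,0,0],[0,0,0]]

```text
time: 30.22
eef_pos: [0.6255, 0.1527, 0.1191]
tcp_rot: [-2.159, -2.281, 0.001]
force: [1.1, 0.0, -0.5]
gripper_width: 0.0562
grasp_force: 64.7
```

Run:
```python
from h import *
w=box(-17,2)
plan([(*w,.022,3)])
```

```text
t 30.2 p [0.6255 0.1527 0.1191] yaw 3.15 q6 0.13 F [ 1.1  0.  -0.5] w 0.0562 g 64.7 tilt [-0.001 -0.    -1.   ]
turn 0.003 shift [-2.6  2.9 97.1]
```

Call:
move_arm:
  steps:
    - [1,[-2,2,30],[0,0,0]]
    - [1,[0,0,30],[0,0,0]]
    - [1,[0,0,22],[0,0,0]]
    - [1,[0,0,12],[0,0,0]]
    - [1,[0,0,2],[0,0,0]]
    - [1,[0,0,0],[0,0,0]]
    - [1,[0,0,0],[0,0,0]]

```text
time: 30.8
eef_pos: [0.629, 0.1488, 0.0255]
tcp_rot: [2.162, 2.277, 0.003]
force: [0.4, 0.4, -0.4]
gripper_width: 0.0561
grasp_force: 64.7
```

Call:
move_arm:
  steps:
    - [1,[2,0,0],[0,0,0]]
    - [1,[2,0,0],[0,0,0]]
    - [1,[1.5,0,0],[0,0,0]]
    - [1,[1,0,0],[0,0,0]]
    - [1,[0,0,0],[0,0,0]]

```text
time: 31.22
eef_pos: [0.6277, 0.156, 0.024]
tcp_rot: [2.162, 2.279, 0.001]
force: [0.2, -0.4, -0.0]
gripper_width: 0.0564
grasp_force: 64.7
```

Call:
move_arm:
  steps:
    - [1,[1,0,0],[0,0,0]]
    - [1,[1,0,0],[0,0,0]]
    - [1,[0,0,0],[0,0,0]]

```text
time: 31.47
eef_pos: [0.6275, 0.1578, 0.0236]
tcp_rot: [-2.163, -2.279, -0.0]
force: [-0.0, -0.1, -1.0]
gripper_width: 0.0563
grasp_force: 64.7
```

Call:
move_arm:
  steps:
    - [1,[1,0,0],[0,0,0]]
    - [1,[1,0,0],[0,0,0]]
    - [1,[0,0,0],[0,0,0]]

```text
time: 31.72
eef_pos: [0.6274, 0.1598, 0.0236]
tcp_rot: [-2.163, -2.279, -0.0]
force: [-0.9, 0.8, -1.3]
gripper_width: 0.0563
grasp_force: 64.7
```

Call:
move_arm:
  steps:
    - [1,[1,0,0],[0,0,0]]
    - [1,[1,0,0],[0,0,0]]
    - [1,[0,0,0],[0,0,0]]

```text
time: 31.97
eef_pos: [0.6273, 0.1618, 0.0236]
tcp_rot: [-2.163, -2.279, -0.0]
force: [0.2, 0.1, -0.3]
gripper_width: 0.0562
grasp_force: 64.7
```

Call:
move_arm:
  steps:
    - [1,[1,0,0],[0,0,0]]
    - [1,[0,0,0],[0,0,0]]

```text
time: 32.13
eef_pos: [0.6273, 0.162, 0.0236]
tcp_rot: [2.163, 2.278, -0.001]
force: [0.5, -2.7, 0.7]
gripper_width: 0.0563
grasp_force: 64.8
```

Call:
move_arm:
  steps:
    - [1,[1,0,0],[0,0,0]]
    - [1,[0,0,0],[0,0,0]]

```text
time: 32.3
eef_pos: [0.6273, 0.1621, 0.0237]
tcp_rot: [2.163, 2.276, -0.003]
force: [-0.5, -6.8, 1.3]
gripper_width: 0.0563
grasp_force: 64.9
```

Call:
move_arm:
  steps:
    - [1,[0,0,1.5],[0,0,0]]
    - [1,[0,0,1],[0,0,0]]
    - [1,[0,0,0],[0,0,0]]

```text
time: 32.55
eef_pos: [0.6277, 0.1621, 0.0216]
tcp_rot: [2.163, 2.276, -0.001]
force: [-0.2, -6.6, 1.7]
gripper_width: 0.0561
grasp_force: 65.0
```

Call:
move_arm:
  steps:
    - [1,[-2,0,1.5],[0,0,0]]
    - [1,[0,0,0],[0,0,0]]
    - [-0.6,[0,0,0],[0,0,0]]
    - [-0.6,[0,0,0],[0,0,0]]
    - [-0.6,[0,0,0],[0,0,0]]
    - [-0.6,[0,0,0],[0,0,0]]
    - [-0.6,[0,0,-10],[0,0,0]]
    - [-0.6,[0,0,-20],[0,0,0]]
    - [-0.6,[0,0,-17],[0,0,0]]

```text
time: 33.3
eef_pos: [0.6272, 0.1617, 0.0677]
tcp_rot: [-2.163, -2.278, 0.0]
force: [0.9, 0.6, 0.1]
gripper_width: 0.0684
grasp_force: 0.0
```

Call:
move_arm:
  steps:
    - [1,[0,0,0],[0,0,0]]
    - [1,[-3,-27,0],[0,0,0]]
    - [1,[0,-27,0],[0,0,0]]
    - [1,[0,0,0],[0,0,0]]
    - [1,[0,0,0],[0,0,0]]
    - [1,[0,0,0],[0,0,0]]
    - [1,[0,0,0],[0,0,0]]

```text
time: 33.88
eef_pos: [0.5746, 0.1559, 0.0672]
tcp_rot: [2.162, 2.278, 0.002]
force: [-0.3, 0.8, -0.3]
gripper_width: 0.0
grasp_force: 0.0
```

Run:
```python
from h import *
plan([(*box(34,-8),.068,3),(*box(34,-8),.017,3)])
```

```text
t 33.9 p [0.5746 0.1559 0.0672] yaw 2.97 q6 0.15 F [-0.3  0.8 -0.3] w 0.0 g 0.0 tilt [ 0.002  0.    -1.   ]
turn -0.0 shift [ 1.6  2.6 -0.8]
turn -0.0 shift [ 0.  0. 51.]
```

Call:
move_arm:
  steps:
    - [1,[1,2,20],[0,0,0]]
    - [1,[0,0,20],[0,0,0]]
    - [1,[0,0,10],[0,0,0]]
    - [1,[0,0,0],[0,0,0]]
    - [1,[0,4,0],[0,0,0]]
    - [1,[0,4,0],[0,0,0]]
    - [1,[0,4,0],[0,0,0]]
    - [1,[0,4,0],[0,0,0]]
    - [1,[0,4,0],[0,0,0]]
    - [1,[0,4,0],[0,0,0]]

```text
time: 34.72
eef_pos: [0.6002, 0.1582, 0.0171]
tcp_rot: [2.163, 2.278, 0.001]
force: [-0.5, -0.4, 0.2]
gripper_width: -0.0002
grasp_force: 0.4
```

Call:
move_arm:
  steps:
    - [1,[0,3,0],[0,0,0]]
    - [1,[0,2,0],[0,0,0]]
    - [1,[0,1,0],[0,0,0]]
    - [1,[0,0,0],[0,0,0]]

```text
time: 35.05
eef_pos: [0.6057, 0.1584, 0.0166]
tcp_rot: [2.163, 2.278, 0.0]
force: [0.5, -0.2, 1.1]
gripper_width: -0.0002
grasp_force: 0.0
```

Call:
move_arm:
  steps:
    - [1,[0,1,0],[0,0,0]]
    - [1,[0,1,0],[0,0,0]]
    - [1,[0,0,0],[0,0,0]]

```text
time: 35.3
eef_pos: [0.6075, 0.1585, 0.0166]
tcp_rot: [-2.163, -2.278, -0.0]
force: [0.2, -0.0, -0.8]
gripper_width: -0.0
grasp_force: 0.0
```

Run:
```python
from h import *
plan([(*box(2.2,-8),.016,3)])
```

```text
t 35.3 p [0.6075 0.1585 0.0166] yaw 2.98 q6 0.14 F [ 0.2 -0.  -0.8] w -0.0 g 0.0 tilt [ 0.  0. -1.]
turn -0.0 shift [0.7 1.4 0.6]
```

Call:
move_arm:
  steps:
    - [1,[0,1,0],[0,0,0]]
    - [1,[0,1,0],[0,0,0]]
    - [1,[0,0,0],[0,0,0]]

```text
time: 35.55
eef_pos: [0.6089, 0.1587, 0.0166]
tcp_rot: [-2.162, -2.278, 0.002]
force: [-3.9, -0.4, 2.0]
gripper_width: 0.0
grasp_force: 2.3
```

Call:
move_arm:
  steps:
    - [1,[0,1,0],[0,0,0]]
    - [1,[0,1,0],[0,0,0]]
    - [1,[0,0,0],[0,0,0]]

```text
time: 35.8
eef_pos: [0.609, 0.1587, 0.0165]
tcp_rot: [-2.159, -2.276, 0.009]
force: [-15.6, -1.4, 10.0]
gripper_width: 0.0003
grasp_force: 8.0
```

Call:
move_arm:
  steps:
    - [1,[0,-8,0],[0,0,0]]
    - [1,[0,0,-25],[0,0,0]]
    - [1,[0,0,-25],[0,0,0]]
    - [1,[-19,22,0],[0,0,0]]
    - [1,[-19,22,0],[0,0,0]]
    - [1,[0,0,0],[0,0,0]]
    - [1,[0,0,25],[0,0,0]]
    - [1,[0,0,25],[0,0,0]]
    - [1,[0,0,0],[0,0,0]]

```text
time: 36.55
eef_pos: [0.6461, 0.1222, 0.0105]
tcp_rot: [-2.159, -2.274, 0.011]
force: [-0.8, -0.2, -1.0]
gripper_width: 0.0001
grasp_force: 0.0
```

Call:
move_arm:
  steps:
    - [1,[4,0,0],[0,0,0]]
    - [1,[4,0,0],[0,0,0]]
    - [1,[2,0,1],[0,0,0]]
    - [1,[1,0,1],[0,0,0]]
    - [1,[0,0,0],[0,0,0]]

```text
time: 36.97
eef_pos: [0.6493, 0.1343, 0.0158]
tcp_rot: [2.161, 2.278, 0.002]
force: [0.7, 0.1, -0.2]
gripper_width: -0.0002
grasp_force: 0.0
```

Call:
move_arm:
  steps:
    - [1,[1,0,0],[0,0,0]]
    - [1,[0,0,0],[0,0,0]]

```text
time: 37.13
eef_pos: [0.6489, 0.1348, 0.0151]
tcp_rot: [2.163, 2.278, 0.001]
force: [0.4, -0.7, -0.3]
gripper_width: 0.0001
grasp_force: 0.0
```

Call:
move_arm:
  steps:
    - [1,[1,0,0],[0,0,0]]
    - [1,[0,0,0],[0,0,0]]

```text
time: 37.3
eef_pos: [0.6487, 0.1357, 0.0147]
tcp_rot: [-2.163, -2.278, -0.0]
force: [-0.4, 1.2, -0.5]
gripper_width: 0.0003
grasp_force: 0.0
```

Call:
move_arm:
  steps:
    - [1,[1,0,0],[0,0,0]]
    - [1,[1,0,0],[0,0,0]]
    - [1,[0,0,0],[0,0,0]]

```text
time: 37.55
eef_pos: [0.6487, 0.136, 0.0147]
tcp_rot: [2.163, 2.276, -0.003]
force: [-1.8, -6.7, 1.3]
gripper_width: 0.0001
grasp_force: 3.2
```

Call:
move_arm:
  steps:
    - [1,[1,0,0],[0,0,0]]
    - [1,[0,0,0],[0,0,0]]

```text
time: 37.72
eef_pos: [0.6487, 0.136, 0.0147]
tcp_rot: [2.163, 2.275, -0.005]
force: [-1.1, -9.3, 1.4]
gripper_width: 0.0001
grasp_force: 4.9
```

Case 3 is home, contacting at y=0.136. Now the last one.

Call:
move_arm:
  steps:
    - [1,[-8,0,0],[0,0,0]]
    - [1,[0,0,-30],[0,0,0]]
    - [1,[0,0,-40],[0,0,0]]
    - [-1,[-34,0,-30],[0,0,0]]
    - [-1,[-40,0,0],[0,0,0]]
    - [-1,[-40,0,0],[0,0,0]]
    - [-1,[-40,0,0],[0,0,0]]
    - [-1,[0,0,0],[0,0,0]]

```text
time: 38.38
eef_pos: [0.6568, -0.0277, 0.1123]
tcp_rot: [2.169, 2.27, -0.002]
force: [-0.3, 0.4, 0.5]
gripper_width: 0.0606
grasp_force: 0.0
```

Run:
```python
from h import *
cases(grab('top','t8.png'))
plan([(.5888,-.333,.12,77.3),(.5888,-.333,.0115,77.3)])
```

```text
case 0.5891 -0.3326 size 0.061 0.038 yaw 78.4
t 38.4 p [ 0.6568 -0.0243  0.1121] yaw 2.68 q6 -0.14 F [ 0.4  0.5 -0.2] w 0.0681 g 0.0 tilt [ 0. -0. -1.]
turn -1.302 shift [  -1.5 -316.1   -7.9]
turn -0.0 shift [  0.    0.  108.5]
```

Call:
move_arm:
  steps:
    - [-1,[0,0,-8],[0,0,-0.119]]
    - [-1,[0,0,0],[0,0,-0.119]]
    - [-1,[0,0,0],[0,0,-0.119]]
    - [-1,[0,0,0],[0,0,-0.119]]
    - [-1,[0,0,0],[0,0,-0.119]]
    - [-1,[0,0,0],[0,0,-0.119]]
    - [-1,[0,0,0],[0,0,-0.119]]
    - [-1,[0,0,0],[0,0,-0.119]]
    - [-1,[0,0,0],[0,0,-0.119]]
    - [-1,[0,0,0],[0,0,-0.119]]

```text
time: 39.27
eef_pos: [0.6568, -0.019, 0.12]
tcp_rot: [-0.503, -3.101, -0.001]
force: [0.6, 0.3, -0.1]
gripper_width: 0.0853
grasp_force: 0.0
```

Call:
move_arm:
  steps:
    - [-1,[0,0,0],[0,0,-0.119]]
    - [-1,[0,-34,0],[0,0,0]]
    - [-1,[0,-35,0],[0,0,0]]
    - [-1,[0,-35,0],[0,0,0]]
    - [-1,[0,-35,0],[0,0,0]]
    - [-1,[0,-35,0],[0,0,0]]
    - [-1,[0,-35,0],[0,0,0]]
    - [-1,[0,-35,0],[0,0,0]]
    - [-1,[0,-35,0],[0,0,0]]
    - [-1,[0,-35,0],[0,0,0]]

```text
time: 40.1
eef_pos: [0.5915, -0.3279, 0.1202]
tcp_rot: [0.327, 3.124, 0.001]
force: [0.3, 0.1, -0.0]
gripper_width: 0.0852
grasp_force: 0.0
```

Call:
move_arm:
  steps:
    - [-1,[0,0,30],[0,0,0]]
    - [-1,[0,0,25],[0,0,0]]
    - [-1,[0,0,0],[0,0,0]]
    - [-1,[0,0,0],[0,0,0]]

```text
time: 40.43
eef_pos: [0.591, -0.326, 0.0635]
tcp_rot: [-0.327, -3.121, -0.004]
force: [-0.3, -0.5, 1.6]
gripper_width: 0.0854
grasp_force: 0.0
```

Run:
```python
from h import *
plan([(.5888,-.333,.0115,77.8)])
```

```text
t 40.4 p [ 0.591  -0.326   0.0635] yaw 78.04 q6 -1.92 F [-0.3 -0.5  1.6] w 0.0854 g 0.0 tilt [-0.003  0.003 -1.   ]
turn 0.004 shift [ 0.7 -7.3 52. ]
```

Call:
move_arm:
  steps:
    - [-1,[0.5,-7,15],[0,0,0]]
    - [-1,[0,0,22],[0,0,0]]
    - [-1,[0,0,10],[0,0,0]]
    - [-1,[0,0,5],[0,0,0]]
    - [-1,[0,0,0],[0,0,0]]

```text
time: 40.85
eef_pos: [0.5893, -0.3338, 0.0122]
tcp_rot: [-0.328, -3.123, -0.001]
force: [-0.2, -0.1, 0.6]
gripper_width: 0.0853
grasp_force: 0.0
```

Call:
move_arm:
  steps:
    - [1,[0,0,0],[0,0,0]]
    - [1,[0,0,0],[0,0,0]]
    - [1,[0,0,0],[0,0,0]]
    - [1,[0,0,0],[0,0,0]]
    - [1,[0,0,0],[0,0,0]]
    - [1,[0,0,0],[0,0,0]]
    - [1,[0,0,0],[0,0,0]]

```text
time: 41.43
eef_pos: [0.5906, -0.3348, 0.0153]
tcp_rot: [0.328, 3.121, -0.002]
force: [0.5, 0.3, 5.9]
gripper_width: 0.056
grasp_force: 65.1
```

Call:
move_arm:
  steps:
    - [1,[0,0,-15],[0,0,0]]
    - [1,[0,0,-30],[0,0,0]]
    - [1,[0,0,-35],[0,0,0]]
    - [1,[0,0,-26],[0,0,0]]
    - [1,[0,0,0],[0,0,0]]

```text
time: 41.85
eef_pos: [0.5919, -0.3358, 0.1283]
tcp_rot: [0.328, 3.113, -0.009]
force: [0.0, 0.2, 0.8]
gripper_width: 0.0558
grasp_force: 64.4
```

Run:
```python
from h import *
w=box(-17,38)
plan([(*w,.12,3),(*w,.02,3)])
```

```text
t 41.9 p [ 0.5919 -0.3358  0.1283] yaw 77.98 q6 -1.93 F [0.  0.2 0.8] w 0.0558 g 64.4 tilt [ 0.01  -0.007 -1.   ]
turn 1.309 shift [447.5  62.1   8.3]
turn -0.0 shift [  0.   0. 100.]
```

Call:
move_arm:
  steps:
    - [1,[0,0,0],[0,0,0.119]]
    - [1,[0,0,0],[0,0,0.119]]
    - [1,[0,0,0],[0,0,0.119]]
    - [1,[0,0,0],[0,0,0.119]]
    - [1,[0,0,0],[0,0,0.119]]
    - [1,[0,0,0],[0,0,0.119]]
    - [1,[0,0,0],[0,0,0.119]]
    - [1,[0,0,0],[0,0,0.119]]
    - [1,[0,0,0],[0,0,0.119]]
    - [1,[0,0,0],[0,0,0.119]]

```text
time: 42.68
eef_pos: [0.5892, -0.3341, 0.1193]
tcp_rot: [-2.03, -2.396, 0.0]
force: [-0.4, 0.4, -1.5]
gripper_width: 0.0564
grasp_force: 64.3
```

Call:
move_arm:
  steps:
    - [1,[0,0,0],[0,0,0.119]]
    - [1,[34,5,0],[0,0,0]]
    - [1,[34,5,0],[0,0,0]]
    - [1,[34,5,0],[0,0,0]]
    - [1,[34,5,0],[0,0,0]]
    - [1,[34,5,0],[0,0,0]]
    - [1,[34,5,0],[0,0,0]]
    - [1,[34,5,0],[0,0,0]]
    - [1,[34,5,0],[0,0,0]]
    - [1,[34,5,0],[0,0,0]]

```text
time: 43.52
eef_pos: [0.6182, -0.0246, 0.1195]
tcp_rot: [-2.163, -2.278, 0.0]
force: [1.0, -0.8, -0.7]
gripper_width: 0.0559
grasp_force: 64.3
```

Call:
move_arm:
  steps:
    - [1,[34,5,0],[0,0,0]]
    - [1,[34,5,0],[0,0,0]]
    - [1,[34,4,0],[0,0,0]]
    - [1,[34,4,0],[0,0,0]]
    - [1,[0,0,0],[0,0,0]]
    - [1,[0,0,0],[0,0,0]]
    - [1,[0,0,0],[0,0,0]]

```text
time: 44.1
eef_pos: [0.6293, 0.11, 0.1192]
tcp_rot: [2.163, 2.279, -0.001]
force: [-0.5, -0.6, -0.0]
gripper_width: 0.0564
grasp_force: 64.3
```

Run:
```python
from h import *
w=box(-17,38)
plan([(*w,.024,3)])
```

```text
t 44.1 p [0.6293 0.11   0.1192] yaw 2.99 q6 0.06 F [-0.5 -0.6 -0. ] w 0.0564 g 64.3 tilt [-0. -0. -1.]
turn -0.0 shift [ 4.3  1.4 95.2]
```

Call:
move_arm:
  steps:
    - [1,[3,0,30],[0,0,0]]
    - [1,[0,0,30],[0,0,0]]
    - [1,[0,0,22],[0,0,0]]
    - [1,[0,0,10],[0,0,0]]
    - [1,[0,0,2],[0,0,0]]
    - [1,[0,0,0],[0,0,0]]
    - [1,[0,0,0],[0,0,0]]

```text
time: 44.68
eef_pos: [0.6305, 0.113, 0.0273]
tcp_rot: [2.162, 2.276, 0.004]
force: [0.1, -0.7, -0.9]
gripper_width: 0.056
grasp_force: 64.3
```

Call:
move_arm:
  steps:
    - [1,[2,0,0],[0,0,0]]
    - [1,[2,0,0],[0,0,0]]
    - [1,[2,0,0],[0,0,0]]
    - [1,[1,0,0],[0,0,0]]
    - [1,[0,0,0],[0,0,0]]

```text
time: 45.1
eef_pos: [0.629, 0.1209, 0.0255]
tcp_rot: [2.162, 2.279, 0.001]
force: [0.3, 0.0, -1.2]
gripper_width: 0.056
grasp_force: 64.3
```

Call:
move_arm:
  steps:
    - [1,[1,0,0],[0,0,0]]
    - [1,[1,0,0],[0,0,0]]
    - [1,[0,0,0],[0,0,0]]

```text
time: 45.35
eef_pos: [0.6288, 0.1226, 0.0251]
tcp_rot: [-2.163, -2.278, -0.0]
force: [-1.1, -0.2, -1.3]
gripper_width: 0.056
grasp_force: 64.3
```

Call:
move_arm:
  steps:
    - [1,[1,0,0],[0,0,0]]
    - [1,[1,0,0],[0,0,0]]
    - [1,[0,0,0],[0,0,0]]

```text
time: 45.6
eef_pos: [0.6287, 0.1246, 0.0252]
tcp_rot: [-2.163, -2.278, -0.0]
force: [-0.3, -0.0, -0.2]
gripper_width: 0.0563
grasp_force: 64.3
```

Call:
move_arm:
  steps:
    - [1,[1,0,0],[0,0,0]]
    - [1,[1,0,0],[0,0,0]]
    - [1,[0,0,0],[0,0,0]]

```text
time: 45.85
eef_pos: [0.6286, 0.1266, 0.0252]
tcp_rot: [-2.163, -2.279, -0.0]
force: [-0.6, -0.3, -0.5]
gripper_width: 0.0567
grasp_force: 64.3
```

Call:
move_arm:
  steps:
    - [1,[1,0,0],[0,0,0]]
    - [1,[0,0,0],[0,0,0]]

```text
time: 46.02
eef_pos: [0.6285, 0.1276, 0.0252]
tcp_rot: [-2.163, -2.279, -0.0]
force: [0.4, 0.6, -1.1]
gripper_width: 0.0563
grasp_force: 64.3
```

Call:
move_arm:
  steps:
    - [1,[0,0,1.5],[0,0,0]]
    - [1,[0,0,1],[0,0,0]]
    - [1,[0,0,0],[0,0,0]]

```text
time: 46.27
eef_pos: [0.6284, 0.1274, 0.0222]
tcp_rot: [-2.163, -2.278, 0.001]
force: [0.7, 1.0, -0.8]
gripper_width: 0.0556
grasp_force: 64.3
```

Call:
move_arm:
  steps:
    - [1,[1,0,0],[0,0,0]]
    - [1,[1,0,0],[0,0,0]]
    - [1,[0,0,0],[0,0,0]]

```text
time: 46.52
eef_pos: [0.6284, 0.1278, 0.0225]
tcp_rot: [2.163, 2.276, -0.004]
force: [-1.6, -6.3, -0.8]
gripper_width: 0.0559
grasp_force: 64.3
```

Call:
move_arm:
  steps:
    - [1,[1,0,0],[0,0,0]]
    - [1,[0.5,0,0],[0,0,0]]
    - [1,[0,0,0],[0,0,0]]

```text
time: 46.77
eef_pos: [0.6283, 0.1279, 0.0225]
tcp_rot: [2.163, 2.274, -0.006]
force: [-0.7, -12.6, 0.1]
gripper_width: 0.0564
grasp_force: 64.4
```

Contact. Release and push it home.

Call:
move_arm:
  steps:
    - [1,[-3,0,1],[0,0,0]]
    - [1,[0,0,0],[0,0,0]]
    - [-0.6,[0,0,0],[0,0,0]]
    - [-0.6,[0,0,0],[0,0,0]]
    - [-0.6,[0,0,0],[0,0,0]]
    - [-0.6,[0,0,0],[0,0,0]]
    - [-0.6,[0,0,-10],[0,0,0]]
    - [-0.6,[0,0,-20],[0,0,0]]
    - [-0.6,[0,0,-17],[0,0,0]]

```text
time: 47.52
eef_pos: [0.6284, 0.1281, 0.0699]
tcp_rot: [-2.163, -2.278, 0.0]
force: [-0.1, -0.1, 1.2]
gripper_width: 0.0681
grasp_force: 0.0
```

Call:
move_arm:
  steps:
    - [1,[0,0,0],[0,0,0]]
    - [1,[-3,-27,0],[0,0,0]]
    - [1,[0,-27,0],[0,0,0]]
    - [1,[0,0,0],[0,0,0]]
    - [1,[0,0,0],[0,0,0]]
    - [1,[0,0,0],[0,0,0]]
    - [1,[0,0,0],[0,0,0]]

```text
time: 48.1
eef_pos: [0.5758, 0.1222, 0.0693]
tcp_rot: [2.162, 2.278, 0.002]
force: [-0.9, 0.8, -0.7]
gripper_width: -0.0002
grasp_force: 0.0
```

Call:
move_arm:
  steps:
    - [1,[0,0,20],[0,0,0]]
    - [1,[0,0,20],[0,0,0]]
    - [1,[0,0,10],[0,0,0]]
    - [1,[0,0,0],[0,0,0]]
    - [1,[0,4,0],[0,0,0]]
    - [1,[0,4,0],[0,0,0]]
    - [1,[0,4,0],[0,0,0]]
    - [1,[0,4,0],[0,0,0]]
    - [1,[0,4,0],[0,0,0]]
    - [1,[0,4,0],[0,0,0]]

```text
time: 48.93
eef_pos: [0.5994, 0.1234, 0.0192]
tcp_rot: [2.163, 2.278, 0.001]
force: [-1.1, 0.2, 0.9]
gripper_width: -0.0001
grasp_force: 0.6
```

Run:
```python
from h import *
plan([(*box(2.2,28),.016,3)])
```

```text
t 48.9 p [0.5994 0.1234 0.0192] yaw 2.98 q6 0.09 F [-1.1  0.2  0.9] w -0.0001 g 0.6 tilt [ 0.001  0.    -1.   ]
turn -0.0 shift [-0.7 11.4  3.2]
```

Call:
move_arm:
  steps:
    - [1,[0,3,0],[0,0,0]]
    - [1,[0,3,0],[0,0,0]]
    - [1,[0,2,0],[0,0,0]]
    - [1,[0,1,0],[0,0,0]]
    - [1,[0,0,0],[0,0,0]]

```text
time: 49.35
eef_pos: [0.6079, 0.1238, 0.0186]
tcp_rot: [2.163, 2.278, 0.0]
force: [0.0, 0.0, -0.9]
gripper_width: 0.0002
grasp_force: 0.0
```

Call:
move_arm:
  steps:
    - [1,[0,1,0],[0,0,0]]
    - [1,[0,1,0],[0,0,0]]
    - [1,[0,0,0],[0,0,0]]

```text
time: 49.6
eef_pos: [0.6098, 0.1239, 0.0186]
tcp_rot: [-2.163, -2.278, -0.0]
force: [0.1, 0.1, -0.7]
gripper_width: 0.0001
grasp_force: 0.0
```

Call:
move_arm:
  steps:
    - [1,[0,1,0],[0,0,0]]
    - [1,[0,1,0],[0,0,0]]
    - [1,[0,0,0],[0,0,0]]

```text
time: 49.85
eef_pos: [0.6109, 0.124, 0.0186]
tcp_rot: [-2.162, -2.277, 0.003]
force: [-5.9, -0.4, 3.3]
gripper_width: -0.0
grasp_force: 3.1
```

Call:
move_arm:
  steps:
    - [1,[0,1.5,0],[0,0,0]]
    - [1,[0,0,0],[0,0,0]]
    - [1,[0,-8,0],[0,0,0]]
    - [1,[0,0,-25],[0,0,0]]
    - [1,[0,0,-25],[0,0,0]]
    - [1,[-20,22,0],[0,0,0]]
    - [1,[-19,22,0],[0,0,0]]
    - [1,[0,0,0],[0,0,0]]
    - [1,[0,0,25],[0,0,0]]
    - [1,[0,0,25],[0,0,0]]

```text
time: 50.68
eef_pos: [0.6529, 0.0868, 0.02]
tcp_rot: [2.162, 2.275, 0.006]
force: [-0.1, -0.3, -0.6]
gripper_width: -0.0001
grasp_force: 0.0
```

Call:
move_arm:
  steps:
    - [1,[0,0,0],[0,0,0]]
    - [1,[4,0,0],[0,0,0]]
    - [1,[4,0,0],[0,0,0]]
    - [1,[3,0,1],[0,0,0]]
    - [1,[1,0,1],[0,0,0]]
    - [1,[0,0,0],[0,0,0]]

```text
time: 51.18
eef_pos: [0.6511, 0.0997, 0.0179]
tcp_rot: [2.161, 2.278, 0.002]
force: [-0.7, -0.3, 0.3]
gripper_width: 0.0002
grasp_force: 0.0
```

Call:
move_arm:
  steps:
    - [1,[1,0,0],[0,0,0]]
    - [1,[1,0,0],[0,0,0]]
    - [1,[0,0,0],[0,0,0]]

```text
time: 51.43
eef_pos: [0.6508, 0.1001, 0.0175]
tcp_rot: [2.162, 2.277, -0.001]
force: [-1.1, -3.8, 4.3]
gripper_width: -0.0001
grasp_force: 2.3
```

Call:
move_arm:
  steps:
    - [1,[1,0,0],[0,0,0]]
    - [1,[0.5,0,0],[0,0,0]]
    - [1,[0,0,0],[0,0,0]]

```text
time: 51.68
eef_pos: [0.6509, 0.1001, 0.0175]
tcp_rot: [2.163, 2.275, -0.003]
force: [-0.9, -10.3, 4.9]
gripper_width: 0.0
grasp_force: 4.9
```

All four have seated contacts spaced 36 mm apart. Rise clear and check by picture before closing the lid.

Call:
move_arm:
  steps:
    - [1,[-8,0,0],[0,0,0]]
    - [1,[0,0,-30],[0,0,0]]
    - [1,[0,0,-38],[0,0,0]]
    - [1,[0,0,-38],[0,0,0]]
    - [1,[0,0,-38],[0,0,0]]
    - [1,[0,0,-38],[0,0,0]]
    - [1,[0,0,-38],[0,0,0]]
    - [1,[0,0,-25],[0,0,0]]
    - [1,[0,0,0],[0,0,0]]
    - [1,[0,0,0],[0,0,0]]

```text
time: 52.52
eef_pos: [0.6513, 0.0947, 0.2637]
tcp_rot: [2.161, 2.277, 0.006]
force: [1.0, -0.5, -0.8]
gripper_width: 0.0001
grasp_force: 0.0
```

Run:
```python
from h import *
s=grab('scene');k=5;x0,y0=245,150
a=cv2.resize(s[y0:y0+118,x0:x0+125],None,fx=k,fy=k,interpolation=2)[:,:,::-1].copy()
for i in range(4):
    v=-80+36*i
    P=[[*box(u,w),.034] for u,w in((-68,v-18),(-68,v+18),(-10,v+18),(-10,v-18))]
    q=((proj('scene',P)+.5-[x0,y0])*k).astype(int);cv2.polylines(a,[q.reshape(-1,1,2)],True,(0,255,0),1)
cv2.imwrite('pics/s9.png',a)
def L(s_,z,v=28): return (*box(75-s_,v),z,3)
W=[L(-105,.275),L(-105,.18),L(-12,.18),L(12,.182),L(41,.18),L(69,.171),L(94,.157),L(117,.137),L(133,.111),L(144,.084),L(148,.066),L(150,.05)]
for w in W: print(np.round(w[:2],4),end=' ')
plan(W)
```

```text
[0.4332 0.114 ] [0.4332 0.114 ] [0.5261 0.1189] [0.5501 0.1201] [0.579  0.1217] [0.607  0.1231] [0.6319 0.1244] [0.6549 0.1256] [0.6709 0.1265] [0.6819 0.127 ] [0.6859 0.1273] [0.6879 0.1274] t 52.6 p [0.6508 0.0946 0.2612] yaw 3.0 q6 0.04 F [-1.  -0.4 -0.8] w 0.0001 g 0.0 tilt [-0.     0.001 -1.   ]
turn -0.0 shift [  30.7 -216.2  -13.8]
turn -0.0 shift [ 0.  0. 95.]
turn -0.0 shift [-0. 93.  0.]
turn -0.0 shift [-0. 24. -2.]
turn -0.0 shift [ 0. 29.  2.]
turn -0.0 shift [-0. 28.  9.]
turn -0.0 shift [-0. 25. 14.]
turn -0.0 shift [ 0. 23. 20.]
turn -0.0 shift [-0. 16. 26.]
turn -0.0 shift [-0. 11. 27.]
turn -0.0 shift [ 0.  4. 18.]
turn -0.0 shift [ 0.  2. 16.]
```

View pics/s9.png

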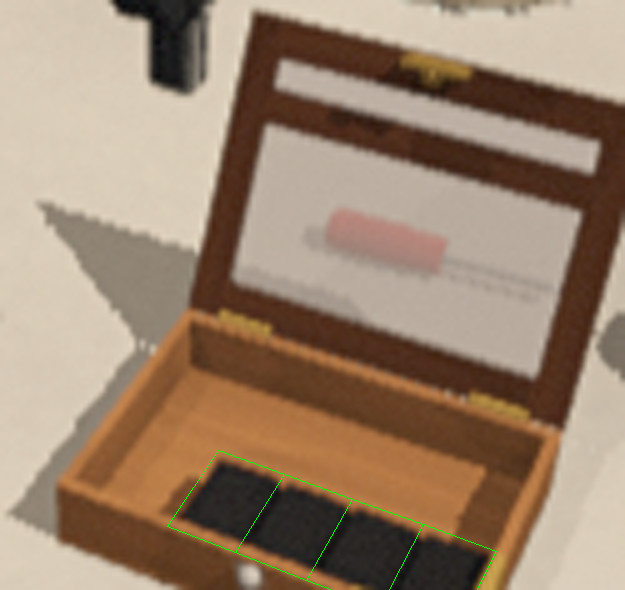

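The four cases form one tight, square row that matches the projected slots. Now close the lid: go over it, come down behind it, and push.

Call:
move_arm:
  steps:
    - [1,[5,-36,-14],[0,0,0]]
    - [1,[5,-36,0],[0,0,0]]
    - [1,[5,-36,0],[0,0,0]]
    - [1,[5,-36,0],[0,0,0]]
    - [1,[5,-36,0],[0,0,0]]
    - [1,[5,-36,0],[0,0,0]]
    - [1,[0,0,0],[0,0,0]]
    - [1,[0,0,30],[0,0,0]]
    - [1,[0,0,35],[0,0,0]]
    - [1,[0,0,30],[0,0,0]]

```text
time: 53.4
eef_pos: [0.4325, 0.1132, 0.1773]
tcp_rot: [-2.161, -2.277, 0.003]
force: [-0.5, 0.3, -1.2]
gripper_width: 0.0
grasp_force: 0.0
```

Run:
```python
from h import *
def L(s_,z,v=28): return (*box(75-s_,v),z,3)
plan([L(-105,.18),L(-12,.18)])
```

```text
t 53.4 p [0.4325 0.1132 0.1773] yaw 2.99 q6 0.12 F [-0.5  0.3 -1.2] w 0.0 g 0.0 tilt [-0.003  0.    -1.   ]
turn -0.0 shift [ 0.8  0.8 -2.7]
turn -0.0 shift [-0. 93.  0.]
```

Call:
move_arm:
  steps:
    - [1,[0,12,-2],[0,0,0]]
    - [1,[0,12,0],[0,0,0]]
    - [1,[0,12,0],[0,0,0]]
    - [1,[0,12,0],[0,0,0]]
    - [1,[0,12,0],[0,0,0]]

```text
time: 53.82
eef_pos: [0.4931, 0.1163, 0.1805]
tcp_rot: [-2.161, -2.276, 0.005]
force: [-1.3, 0.4, 1.1]
gripper_width: 0.0001
grasp_force: 0.8
```

Call:
move_arm:
  steps:
    - [1,[0,12,0],[0,0,0]]
    - [1,[0,11,0],[0,0,0]]
    - [1,[0,10,0],[0,0,0]]
    - [1,[0,8,-1],[0,0,0]]
    - [1,[0,8,-1],[0,0,0]]
    - [1,[0,8,0],[0,0,0]]

```text
time: 54.32
eef_pos: [0.5499, 0.1192, 0.1823]
tcp_rot: [-2.161, -2.276, 0.005]
force: [-1.0, 1.4, -0.5]
gripper_width: -0.0001
grasp_force: 0.4
```

Call:
move_arm:
  steps:
    - [1,[0,10,0],[0,0,0]]
    - [1,[0,10,1],[0,0,0]]
    - [1,[0,9,1],[0,0,0]]
    - [1,[0,10,3],[0,0,0]]
    - [1,[0,9,3],[0,0,0]]
    - [1,[0,9,3],[0,0,0]]

```text
time: 54.82
eef_pos: [0.6073, 0.1223, 0.1716]
tcp_rot: [-2.161, -2.277, 0.003]
force: [0.2, 0.6, 0.2]
gripper_width: -0.0001
grasp_force: 0.2
```

Run:
```python
from h import *
def L(s_,z,v=28): return (*box(75-s_,v),z,3)
plan([L(69,.171),L(94,.157),L(117,.137)])
s=grab('scene');cv2.imwrite('pics/s10.png',cv2.resize(s[110:290,230:400],None,fx=3,fy=3,interpolation=2)[:,:,::-1])
```

```text
t 54.8 p [0.6073 0.1223 0.1716] yaw 2.99 q6 0.09 F [0.2 0.6 0.2] w -0.0001 g 0.2 tilt [-0.003 -0.    -1.   ]
turn -0.0 shift [ 0.9 -0.3  0.6]
turn -0.0 shift [-0. 25. 14.]
turn -0.0 shift [ 0. 23. 20.]
```

View pics/s10.png

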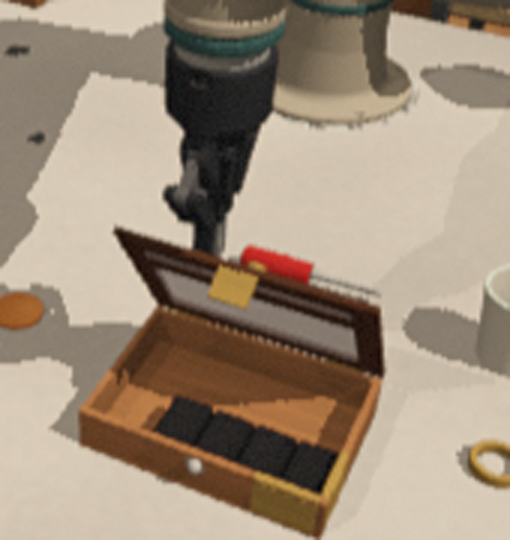

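The lid is being pushed along as planned, now at about 1 rad, and the row is undisturbed. Follow the arc down.

Call:
move_arm:
  steps:
    - [1,[0,8,4],[0,0,0]]
    - [1,[0,9,5],[0,0,0]]
    - [1,[0,8,5],[0,0,0]]
    - [1,[0,8,6],[0,0,0]]
    - [1,[0,8,7],[0,0,0]]
    - [1,[0,7,7],[0,0,0]]

```text
time: 55.37
eef_pos: [0.6556, 0.1248, 0.1386]
tcp_rot: [-2.163, -2.278, 0.001]
force: [-0.1, 0.1, -0.5]
gripper_width: 0.0001
grasp_force: 0.0
```

Call:
move_arm:
  steps:
    - [1,[0,6,8],[0,0,0]]
    - [1,[0,5,9],[0,0,0]]
    - [1,[0,5,9],[0,0,0]]
    - [1,[0,4,9],[0,0,0]]
    - [1,[0,4,9],[0,0,0]]
    - [1,[0,3,9],[0,0,0]]

```text
time: 55.87
eef_pos: [0.6825, 0.1262, 0.0856]
tcp_rot: [-2.163, -2.278, 0.0]
force: [0.1, -0.8, -0.4]
gripper_width: 0.0
grasp_force: 0.0
```

Call:
move_arm:
  steps:
    - [1,[0,2,6],[0,0,0]]
    - [1,[0,1,5],[0,0,0]]
    - [1,[0,0,4],[0,0,0]]
    - [1,[0,0,0],[0,0,0]]

```text
time: 56.2
eef_pos: [0.6848, 0.1263, 0.0707]
tcp_rot: [-2.162, -2.278, 0.002]
force: [0.0, 0.3, -0.5]
gripper_width: 0.0001
grasp_force: 0.0
```

Run:
```python
from h import *
def L(s_,z,v=28): return (*box(75-s_,v),z,3)
plan([L(150,.05)])
```

```text
t 56.2 p [0.6848 0.1263 0.0707] yaw 2.98 q6 0.08 F [ 0.   0.3 -0.5] w 0.0001 g 0.0 tilt [-0.001 -0.    -1.   ]
turn -0.0 shift [ 0.9  3.1 20.7]
```

Call:
move_arm:
  steps:
    - [1,[0,3,4],[0,0,0]]
    - [1,[0,0,4],[0,0,0]]
    - [1,[0,0,2],[0,0,0]]
    - [1,[0,0,0],[0,0,0]]

```text
time: 56.53
eef_pos: [0.6879, 0.1265, 0.061]
tcp_rot: [-2.162, -2.278, 0.001]
force: [-1.0, 0.4, 0.4]
gripper_width: 0.0002
grasp_force: 0.0
```

Call:
move_arm:
  steps:
    - [1,[0,0,2],[0,0,0]]
    - [1,[0,0,2],[0,0,0]]
    - [1,[0,0,0],[0,0,0]]

```text
time: 56.78
eef_pos: [0.6885, 0.1266, 0.0592]
tcp_rot: [2.162, 2.278, 0.002]
force: [-3.4, 0.0, 4.7]
gripper_width: 0.0003
grasp_force: 2.4
```

Call:
move_arm:
  steps:
    - [1,[0,0,2],[0,0,0]]
    - [1,[0,0,2],[0,0,0]]
    - [1,[0,0,0],[0,0,0]]

```text
time: 57.03
eef_pos: [0.6888, 0.1266, 0.0564]
tcp_rot: [2.162, 2.277, 0.003]
force: [-3.0, 0.1, 6.9]
gripper_width: 0.0001
grasp_force: 3.4
```

Call:
move_arm:
  steps:
    - [1,[0,0,2],[0,0,0]]
    - [1,[0,0,1],[0,0,0]]
    - [1,[0,0,0],[0,0,0]]

```text
time: 57.28
eef_pos: [0.689, 0.1266, 0.0527]
tcp_rot: [2.162, 2.277, 0.004]
force: [-0.2, -0.4, 3.3]
gripper_width: -0.0001
grasp_force: 1.8
```

Call:
move_arm:
  steps:
    - [1,[0,0,2],[0,0,0]]
    - [1,[0,0,2],[0,0,0]]
    - [1,[0,0,0],[0,0,0]]

```text
time: 57.53
eef_pos: [0.6889, 0.1266, 0.048]
tcp_rot: [2.162, 2.277, 0.003]
force: [0.1, 0.0, 4.6]
gripper_width: 0.0001
grasp_force: 2.4
```

Call:
move_arm:
  steps:
    - [1,[0,0,2],[0,0,0]]
    - [1,[0,0,1],[0,0,0]]
    - [1,[0,0,0],[0,0,0]]

```text
time: 57.78
eef_pos: [0.689, 0.1266, 0.0476]
tcp_rot: [2.162, 2.277, 0.004]
force: [-7.5, -1.6, 17.3]
gripper_width: -0.0003
grasp_force: 8.8
```

Hard stop at z≈0.048, which is the shut height, after the catch force dropped off. Rise clear and verify.

Call:
move_arm:
  steps:
    - [1,[0,0,-15],[0,0,0]]
    - [1,[0,0,-35],[0,0,0]]
    - [1,[0,0,-38],[0,0,0]]
    - [1,[-20,0,-38],[0,0,0]]
    - [1,[-40,0,-38],[0,0,0]]
    - [1,[-40,0,0],[0,0,0]]
    - [1,[-40,0,0],[0,0,0]]
    - [1,[-40,0,0],[0,0,0]]
    - [1,[0,0,0],[0,0,0]]
    - [1,[0,0,0],[0,0,0]]

```text
time: 58.62
eef_pos: [0.6968, -0.0453, 0.1967]
tcp_rot: [-2.167, -2.274, 0.001]
force: [0.2, 1.0, 0.3]
gripper_width: -0.0003
grasp_force: 0.0
```

Run:
```python
from h import *
s=grab('scene');k=5;x0,y0=245,175
a=cv2.resize(s[y0:y0+118,x0:x0+125],None,fx=k,fy=k,interpolation=2)[:,:,::-1].copy()
for th,c in((0,(0,255,0)),(.08,(0,0,255))):
    P=[[*box(75-r*np.cos(th)+6/1*np.sin(th),v),.042+(r*np.sin(th)+6*np.cos(th))/1000] for r,v in((0,-104),(167,-104),(167,104),(0,104))]
    q=((proj('scene',P)+.5-[x0,y0])*k).astype(int);cv2.polylines(a,[q.reshape(-1,1,2)],True,c,1)
cv2.imwrite('pics/s11.png',a);plan([])
```

```text
t 58.7 p [ 0.6969 -0.0434  0.1968] yaw 2.9 q6 -0.17 F [0.3 0.7 0.3] w 0.0001 g 0.0 tilt [-0.001  0.001 -1.   ]
```

View pics/s11.png

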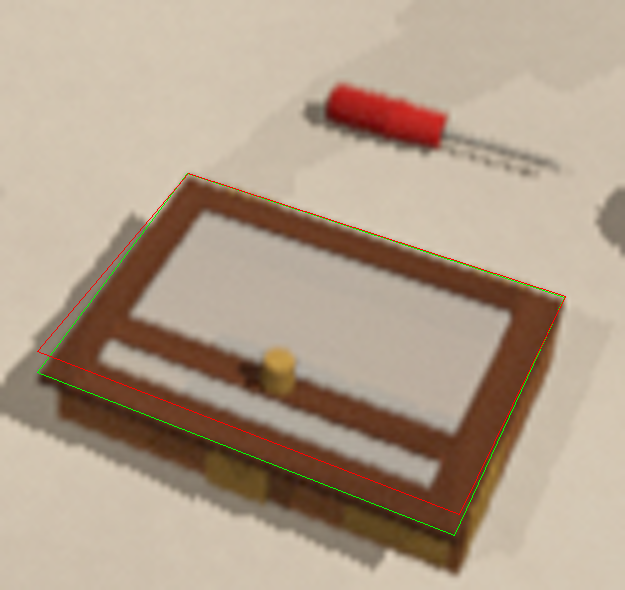

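The lid matches the shut outline (green), not the on-the-catch outline (red). It has latched, so I'll hand in.

```bash
python3 -c "
from station import manip
print(manip.close_job())"
```

```text
the job is handed in; nothing more can be done
None
```

All four black lens cases are packed in one tight row from the reference corner, the lid is latched shut, and the job is handed in (it returned no verdict).

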